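# Fit a guide roller on its axle

### The arm

A 6-joint arm with a two-finger parallel gripper is mounted at the origin on a cart in front of the work surface, level with it; the furniture and walls round the work are solid. World frame = base frame: x ahead of the robot, y to its left, z up, the work surface at z = 0. Lengths are in m, angles in rad, forces in N, time in s.
With the tool pointing down it reaches from about 0.35 to 0.85 m from the base axis. Payload 8.1 kg.
Tool frame: the origin (TCP) lies at the very end of the fingers, on their centre line; the grasp point (between the pads) lies 19 mm behind it; z points along the fingers, y is the direction in which the jaws open and shut (so a half turn about z gives the same grasp; the last joint's range is limited). The gripper opens to 93 mm and grips with 3 to 60 N. Pads are 15 mm wide; open, the fingers measure 128 mm over their backs; the gripper's body (75 mm by 188 mm) begins 65 mm behind the grasp point.
Start: joints at [1.097, 0.13, 1.488, -0, 1.523, -0.085], TCP at [0.227, 0.555, 0.219] pointing down, gripper open.
Joint ranges: [-2.96, 2.96], [-0.89, 2.26], [0.02, 2.5], [-1.34, 4.48], [0, 2.73], [-2.66, 2.66]. Speed limits (rad/s): [2.39, 2.39, 2.79, 3.14, 3.14, 3.14].

### API

Orientations are given as a rotation vector (axis times angle).
In Python, from plant import robot gives the robot as it stands.
- The arm moves only by the shell command python3 -m pendant 'ROWS' [OPENING] [FORCE]. ROWS is JSON, a list of rows, each an object with "delta_pos": the shift along the tool's x, y, z in m, a list of three; "spin": the turn about the tool's z in rad. In form: [{"delta_pos": [dx, dy, dz], "spin": spin}, ...]. A call has 1 to 10 rows; each row is the pose to reach, as a shift and turn from the pose measured when the call began, along the tool's axes at that moment; what a row does not reach only later rows make up. A row lasts 1/10 s, in which the tool goes at most 50 mm and 8.59 degrees, less where a joint would pass 70% of its speed; a pose out of reach is approached as far as the arm can. A call with a gripper value outside its range is refused whole. OPENING is the closure, from -1 (fully open) to 1 (shut), set as the call begins (- or left out, the last holds). The fingers move at their own pace and stop on an object; FORCE is the grip in N (left out, the last holds). Time passes only in rows, so rows that repeat a pose let the fingers close. It gives the time, the measured TCP pose, the force and the opening at its end, in the units of the state.
- robot.read_state(): the state, without advancing time (a new reading comes with each control period).
- robot.read_camera(name): name is "side" or "top" or "wrist"; returns a dict with "color" (480x640x3 uint8, blue, green, red), "camera_matrix" (3x3 intrinsics, pixels), "R" (3x3) and "t" (3): a world point X has camera coordinates R X + t. Camera axes: x right, y down, z forward; pixel columns grow to the right and rows downward; lengths in m; the calibration is good to about 2 mm. A picture is of the moment at which its call begins. There is no depth.
- robot.close_job(): hands the job in, once; it reports no verdict.
Trained networks look in the newest picture that a camera, given by its name, has taken for a name from the list of things; names that differ only in an ending like _2 or _b are one class to them, and where a whole thing is asked for, a point or a joint stands for the part that bears it (a point fixed in the world has none). Each returns a list of dicts, best first, with "score" (0 to 1); they miss things now and then, are a little off and sometimes report something else, mostly with a low value. They report only what shows in the picture. A call takes as long as a camera call. They do not tell look-alikes from the thing itself.
- robot.outline_of(camera, label): "mask" (480x640 bool, what is visible of it).
- robot.mark_of(camera, label): "location" ([x, y, z] in m, in the coordinates of the camera as it stood for that picture, good to about 4 mm: a listed point, or the origin of a listed thing).
The state is a dict: "t": time; "q": joint angles; "dq": joint speeds; "joint_torque": joint torques, N m; "tool_pos": TCP position; "orientation": TCP orientation; "force": force on the tool from outside, world axes, zero at the start; "wrist_torque": the same for the moment, N m; "opening": finger opening in m.
Only numpy, scipy, OpenCV 4.12 (cv2) and the standard library are available. Lean on these libraries where they do the work, as an engineer would, in place of code of your own. Each camera call takes 0.05 s, during which the arm holds its last target.

### The job

Fit the guide roller into its bracket: lay the upright rubber roller on its side on the two tie bars between the bracket's lugs and let go of it, then take the axle from its rest by the grip and pass it through one bushing, the roller and the other bushing until the clip groove near its tip stands clear of the far bushing. Finish still gripping the axle there, spanning both bushings, ready for the clip to be put on; do not let go, and leave the spools, the contactor and the tape roll where they are.

Things in the scene. Friction and masses are not known exactly. Their poses are not given: they have to be found in the camera images.
- roller_centre (a point): centre of the guide roller: a plain cylinder, 50 mm diameter, 54 mm long, black rubber on an aluminium core with a 16 mm bore right through; 0.16 kg. Its own z axis is the roller's axis (either end is the same). It starts standing upright on the bench, so its centre is 27 mm up
- roller_bracket: grey bracket fixed to the bench, origin mid-underside, y along the axle line: base plate 84 x 124 x 8 mm; two round-topped lugs, 36 mm wide (54 mm at the ears 27 to 47 mm up), 10 mm thick, 80 mm high, 66 mm apart inside. Two 12 mm tie bars join them along y at x = -18 and +18 mm, 37 mm up; the roller lying on these has its bore in line with the bushings
- axle_line (a point): the middle of the axle line, midway between the lugs, 62 mm above the bench; where the roller's centre comes to lie (up to 6 mm of play along y)
- bushing_right (a point): outer face of the brass bushing in the lug at the bracket's -y side, at the centre of its bore: 13 mm bore, 26 mm flange, 46 mm from axle_line
- bushing_left (a point): the same for the lug at the bracket's +y side, 46 mm from axle_line the other way; the axle may enter from either side
- grip_centre (a point): middle of the axle's grip, where the axle is held: knurled dark grip 20 mm diameter, 46 mm long. The axle's own y axis points along it from grip to tip; the axle is 164 mm long overall, 0.10 kg. It starts lying level in its rest, 40 mm above the bench, the grip overhanging the end of the rest freely
- grip_shoulder (a point): end face of the grip where the thin shank begins, 23 mm from grip_centre: shank 10 mm diameter, 118 mm long
- axle_tip (a point): tip of the axle, 141 mm from grip_centre; the last 8 mm taper to 4 mm diameter; the narrow clip groove lies 10 to 12.5 mm back from the tip, so it is clear of the far bushing once the tip is 13 mm or more out; with the grip against the near bushing the tip is 26 mm out
- axle_rest: black plastic rest fixed to the bench, 40 x 110 x 47 mm, two notched posts 72 mm apart along its y axis that carry the axle's shank, notches open at the top; origin: middle of the underside; the middle of the axle's grip lies 79 mm from it along its -y
- ferrule_box: clear organiser box, 138 (its x) x 220 (its y) x 41 mm, fixed, to the right behind the work; its see-through lid stands open on its +x edge (the left one from the robot), leaning back over the box, up to 155 mm high: keep the arm clear of it; origin: middle of the underside
- spool_red: red wire spool, 70 mm wide, 45 mm high, a bystander; origin: underside
- spool_blue: blue wire spool, 66 mm wide, 40 mm high, a bystander; origin: underside
- contactor: dark contactor block 70 x 50 x 48 mm, a bystander; origin: underside
- tape_roll_1: black roll of tape lying flat, 72 mm diameter, 20 mm high, a bystander; origin: underside
Things that resemble listed ones, but are neither listed nor needed, are in the scene too. Leave any green look-alike of the part that bears roller_centre alone.

How it is judged:
By the outcome, as a careful person would: the job done as asked, in the order asked, and still so for the second after the job is handed in, while the arm keeps its last pose, push and grip.
It also fails if it takes over 62 s, if anything falls off the work surface, if the arm or the gripper's body presses on something with over 40 N, if the wrist force passes 120 N, or if a joint passes its speed limit or range.

## Working session

There is one attempt and no reset: what is moved stays moved. The work goes in short steps, Python scripts to look and compute and a shell command to move; the robot and the scene stay as the last step left them, time stands still between calls to the robot, and variables do not carry over. Pictures are saved under pics/ and viewed, and the job is handed in when it is done.

```bash
ls; mkdir -p pics; cat > h.py <<'E'
from plant import robot
import numpy as np, cv2
from scipy.spatial.transform import Rotation as Ro
def cam(n,save=None):
    c=robot.read_camera(n)
    if save: cv2.imwrite('pics/'+save,c['color'])
    return c
def marks(n,c,labels,k=3):
    for l in labels:
        for m in robot.mark_of(n,l)[:k]:
            X=c['R'].T@(np.array(m['location'])-c['t'])
            p=c['camera_matrix']@m['location'];p=p[:2]/p[2]
            print(n,l,round(m['score'],2),np.round(X,4),np.round(p))
def st():
    s=robot.read_state()
    print(round(s['t'],2),np.round(s['tool_pos'],4),np.round(Ro.from_rotvec(s['orientation']).as_matrix(),3).tolist(),np.round(s['force'],1),np.round(s['opening'],4),np.round(s['q'],3))
    return s
E
python3 - <<'E'
from h import *
st()
L=['roller_centre','roller_bracket','axle_line','bushing_right','bushing_left','grip_centre','grip_shoulder','axle_tip','axle_rest']
for n in ['top','side']:
    c=cam(n,n+'0.png'); marks(n,c,L)
cam('wrist','wrist0.png')
st()
E
```

```text
pics
0.0 [0.2271 0.5547 0.2176] [[-0.925, 0.379, -0.001], [0.379, 0.925, -0.002], [0.0, -0.002, -1.0]] [-0.   0.1  0.4] 0.093 [ 1.097  0.131  1.489 -0.     1.523 -0.085]
top roller_centre 0.91 [0.4408 0.286  0.0343] [186. 285.]
top roller_centre 0.81 [0.5105 0.3519 0.0248] [158. 253.]
top roller_centre 0.75 [ 0.3892 -0.0138  0.0304] [326. 312.]
top roller_bracket 0.67 [0.5121 0.1022 0.0013] [274. 255.]
top roller_bracket 0.56 [0.5045 0.1004 0.0621] [273. 256.]
top roller_bracket 0.34 [0.6893 0.1138 0.0021] [271. 177.]
top axle_line 0.62 [0.5048 0.1005 0.062 ] [273. 256.]
top bushing_right 0.75 [0.5087 0.0549 0.0628] [294. 254.]
top bushing_left 0.87 [0.5057 0.1452 0.0649] [251. 255.]
top grip_centre 0.56 [ 0.4104 -0.3144  0.0426] [468. 304.]
top grip_centre 0.42 [0.5045 0.1453 0.0609] [251. 256.]
top grip_shoulder 0.59 [ 0.4141 -0.2874  0.04  ] [455. 302.]
top grip_shoulder 0.57 [0.6025 0.2641 0.0026] [203. 213.]
top grip_shoulder 0.35 [0.6912 0.2228 0.0016] [223. 175.]
top axle_tip 0.64 [ 0.4489 -0.1775  0.042 ] [404. 285.]
top axle_rest 0.85 [ 0.4298 -0.234   0.0045] [426. 295.]
si
[... 286 characters left out ...]
85. 260.]
side bushing_right 0.94 [0.5087 0.0527 0.0602] [290. 246.]
side bushing_right 0.28 [ 0.434  -0.2367  0.0025] [304. 329.]
side bushing_left 0.74 [0.5002 0.1482 0.062 ] [275. 232.]
side bushing_left 0.67 [0.5115 0.0541 0.06  ] [291. 246.]
side bushing_left 0.49 [0.6883 0.216  0.001 ] [329. 233.]
side grip_shoulder 0.64 [ 0.4124 -0.2922  0.0412] [304. 329.]
side axle_tip 0.71 [ 0.4484 -0.179   0.0393] [300. 300.]
side axle_rest 0.72 [ 0.4324 -0.2365  0.0037] [303. 328.]
side axle_rest 0.67 [ 0.4469 -0.1781  0.0404] [299. 299.]
1.05 [0.2274 0.5552 0.2186] [[-0.925, 0.379, -0.0], [0.379, 0.925, -0.0], [0.0, -0.0, -1.0]] [ 0.1  1.1 -0.9] 0.0932 [ 1.097  0.13   1.488  0.     1.523 -0.085]
```

View pics/top0.png

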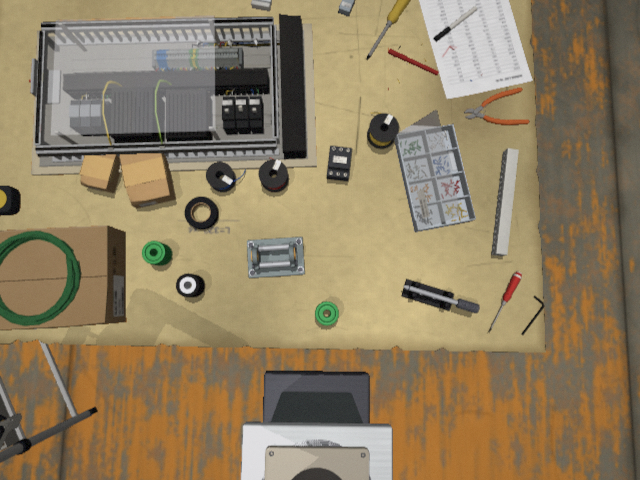

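View pics/side0.png

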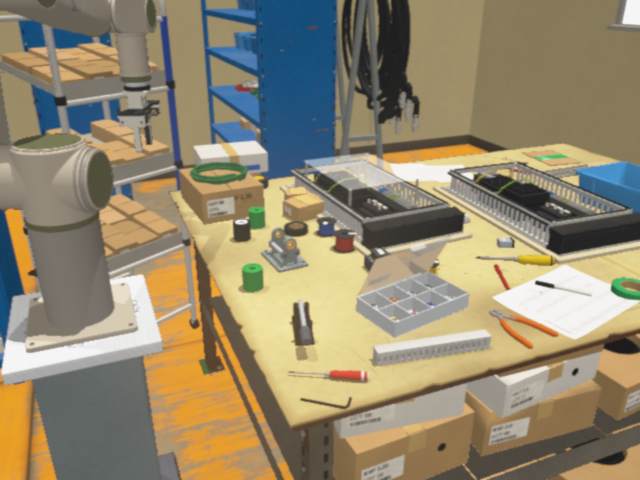

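View pics/wrist0.png

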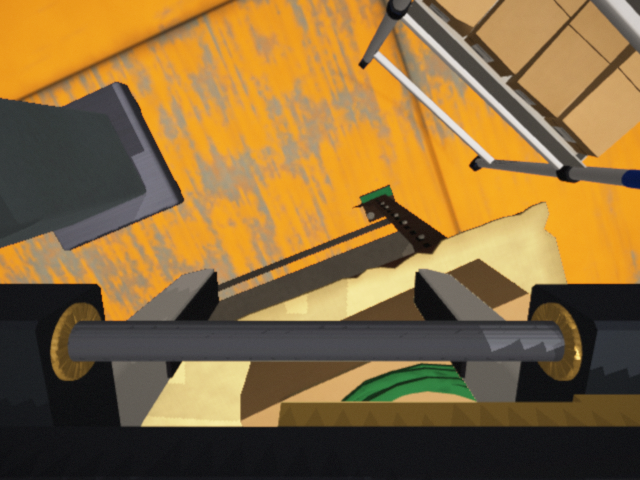

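```bash
python3 -m pendant '[{"delta_pos":[-0.3,-0.173,0],"spin":1.18},{"delta_pos":[-0.3,-0.173,0],"spin":1.18},{"delta_pos":[-0.3,-0.173,0],"spin":1.18},{"delta_pos":[-0.3,-0.173,0],"spin":1.18},{"delta_pos":[-0.3,-0.173,0],"spin":1.18},{"delta_pos":[-0.3,-0.173,0],"spin":1.18},{"delta_pos":[-0.3,-0.173,0],"spin":1.18},{"delta_pos":[-0.3,-0.173,0],"spin":1.18},{"delta_pos":[-0.3,-0.173,0],"spin":1.18},{"delta_pos":[-0.3,-0.173,0],"spin":1.18}]' -1
python3 - <<'E'
from h import *
st()
c=cam('wrist','wrist1.png'); marks('wrist',c,['roller_centre','bushing_left','bushing_right','axle_line'])
print(np.round(c['R'].T@(-c['t']),3),np.round(c['R'],2).tolist(),c['camera_matrix'][0,0])
E
```

```text
t: 2.05
tool_pos: [0.4393, 0.2817, 0.2187]
orientation: [-2.215, -2.228, -0.0]
force: [0.4, 1.5, -0.5]
opening: 0.0933
2.05 [0.4393 0.2817 0.2187] [[-0.006, 1.0, -0.0], [1.0, 0.006, 0.0], [0.0, -0.0, -1.0]] [ 0.4  1.5 -0.5] 0.0933 [ 0.472 -0.082  1.704  0.     1.52   0.466]
wrist roller_centre 0.86 [0.4383 0.2772 0.0273] [315. 218.]
wrist roller_centre 0.59 [0.5106 0.3513 0.028 ] [393. 140.]
wrist roller_centre 0.28 [0.5014 0.1455 0.0597] [379. 357.]
wrist bushing_left 0.6 [0.5014 0.1463 0.0601] [379. 356.]
wrist bushing_left 0.42 [0.5039 0.097  0.0617] [379. 401.]
wrist axle_line 0.66 [0.5052 0.0978 0.063 ] [381. 401.]
[0.439 0.346 0.386] [[1.0, 0.01, 0.0], [0.01, -0.97, 0.24], [0.0, -0.24, -0.97]] 372.9065356504092
```

View pics/wrist1.png

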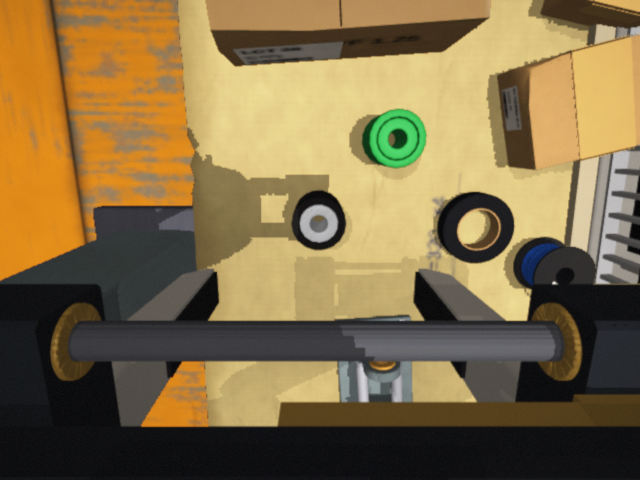

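```bash
cat >> h.py <<'E'
def ray(c,uv,z):
    d=c['R'].T@(np.linalg.inv(c['camera_matrix'])@np.array([uv[0],uv[1],1.]))
    o=-c['R'].T@c['t']; return o+d*(z-o[2])/d[2]
def tri(obs):
    A=np.zeros((3,3));b=np.zeros(3)
    for c,uv in obs:
        d=c['R'].T@(np.linalg.inv(c['camera_matrix'])@np.array([uv[0],uv[1],1.]));d/=np.linalg.norm(d)
        P=np.eye(3)-np.outer(d,d);o=-c['R'].T@c['t'];A+=P;b+=P@o
    return np.linalg.solve(A,b)
E
python3 - <<'E'
from h import *
c=cam('wrist');print(ray(c,(319,224),.054))
for m in robot.outline_of('wrist','roller_centre')[:2]:
    ys,xs=np.nonzero(m['mask']);print(m['score'],xs.min(),xs.max(),ys.min(),ys.max(),xs.mean(),ys.mean(),ray(c,(xs.mean(),ys.mean()),.03))
c=cam('top');
for m in robot.outline_of('top','roller_centre')[:3]:
    ys,xs=np.nonzero(m['mask']);print(m['score'],xs.min(),xs.max(),ys.min(),ys.max(),ray(c,(xs.mean(),ys.mean()),.04))
E
```

```text
[0.44177509 0.27726242 0.054     ]
0.86 292 345 191 250 318.4051969143321 221.17986195696307 [0.44142804 0.27504045 0.03      ]
0.59 362 425 110 168 394.08133150308856 139.14035689773507 [0.51091037 0.35264042 0.03      ]
0.97 315 338 303 325 [ 0.38494252 -0.01405658  0.04      ]
0.76 176 204 274 297 [0.44052128 0.2749152  0.04      ]
0.72 142 171 246 264 [0.50063587 0.33598373 0.04      ]
```

```bash
python3 -m pendant '[{"delta_pos":[-0.005,0.001,0.05],"spin":0},{"delta_pos":[-0.005,0.001,0.1],"spin":0},{"delta_pos":[-0.005,0.001,0.15],"spin":0},{"delta_pos":[-0.005,0.001,0.18],"spin":0},{"delta_pos":[-0.005,0.001,0.195],"spin":0},{"delta_pos":[-0.005,0.001,0.195],"spin":0}]' -1
python3 -m pendant '[{"delta_pos":[0,0,0],"spin":0},{"delta_pos":[0,0,0],"spin":0},{"delta_pos":[0,0,0],"spin":0},{"delta_pos":[0,0,0],"spin":0},{"delta_pos":[0,0,0],"spin":0},{"delta_pos":[0,0,0],"spin":0}]' 1 6
```

```text
t: 3.1
tool_pos: [0.4386, 0.276, 0.0217]
orientation: [-2.217, -2.224, 0.006]
force: [0.3, -0.2, 0.2]
opening: 0.0931
t: 3.7
tool_pos: [0.4392, 0.2762, 0.0222]
orientation: [-2.217, -2.225, 0.004]
force: [-0.2, -0.3, 2.5]
opening: 0.0501
```

```bash
python3 -m pendant '[{"delta_pos":[0,0,0.002],"spin":0},{"delta_pos":[-0.006,0,-0.001],"spin":0},{"delta_pos":[-0.0115,0,-0.003],"spin":0},{"delta_pos":[-0.018,0,-0.004],"spin":0},{"delta_pos":[-0.024,0,-0.005],"spin":0},{"delta_pos":[-0.03,0,-0.005],"spin":0},{"delta_pos":[-0.036,0,-0.004],"spin":0},{"delta_pos":[-0.036,0,-0.004],"spin":0}]' 1 6
python3 - <<'E'
from h import *
c=cam('side','side2.png'); cv2.imwrite('pics/side2z.png',cv2.resize(c['color'][150:310,150:350],None,fx=4,fy=4)[:600,:800])
cam('wrist','wrist2.png')
E
```

```text
t: 4.5
tool_pos: [0.4391, 0.2393, 0.026]
orientation: [-2.218, -2.224, 0.005]
force: [-0.0, -0.1, -0.4]
opening: 0.0504
```

View pics/side2z.png

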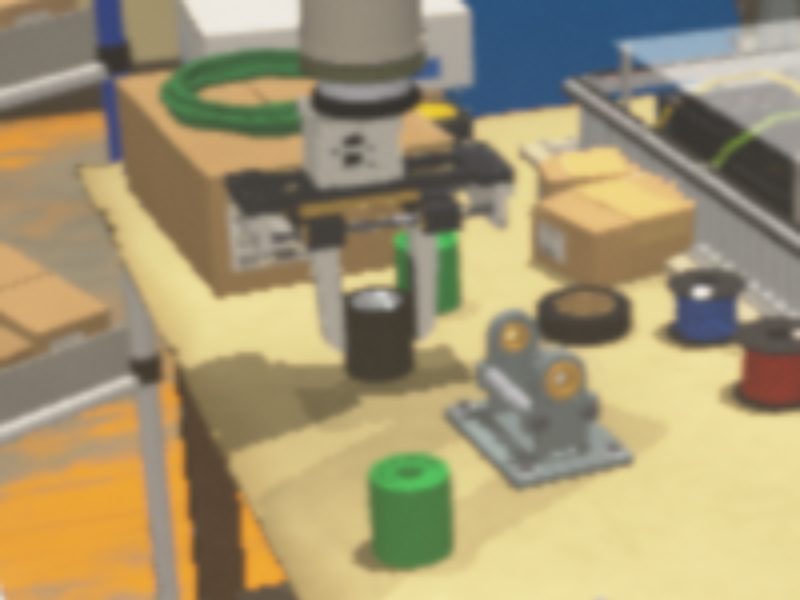

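View pics/wrist2.png

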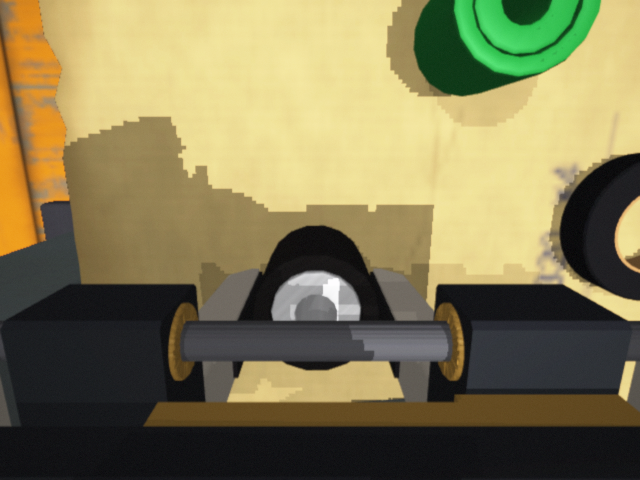

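```bash
python3 - <<'E'
from h import *
c=cam('top'); cv2.imwrite('pics/top3z.png',cv2.resize(c['color'][215:295,225:325],None,fx=7,fy=7,interpolation=cv2.INTER_CUBIC))
for m in robot.outline_of('top','roller_bracket')[:1]:
    r=cv2.minAreaRect(np.argwhere(m['mask'])[:,::-1].astype(np.float32)); bx=cv2.boxPoints(r); print(m['score'],r)
    P=np.array([ray(c,p,.008)[:2] for p in bx]);print(P.round(4).tolist(),P.mean(0)); 
    e=[P[1]-P[0],P[2]-P[1]]; print([np.linalg.norm(v) for v in e],[np.degrees(np.arctan2(v[1],v[0])) for v in e])
s=cam('side')
for cn,cc in(('top',c),('side',s)):
  for l in ['bushing_left','bushing_right']:
    for m in robot.outline_of(cn,l)[:2]:
      ys,xs=np.nonzero(m['mask']);print(cn,l,m['score'],xs.min(),xs.max(),ys.min(),ys.max())
E
```

```text
0.64 ((275.1637268066406, 257.4557189941406), (37.915836334228516, 56.674198150634766), 86.18592071533203)
[[0.5427, 0.1658], [0.5533, 0.0409], [0.4696, 0.0336], [0.4593, 0.1573]] [0.50622911 0.09940133]
[np.float64(0.1252913348701922), np.float64(0.08397442703709314)] [np.float64(-85.13501595673242), np.float64(-175.01508592695544)]
top bushing_left 0.89 247 304 237 278
top bushing_right 0.69 247 304 237 277
side bushing_left 0.93 262 308 227 271
side bushing_right 0.65 262 308 227 272
side bushing_right 0.32 299 311 301 344
```

View pics/top3z.png

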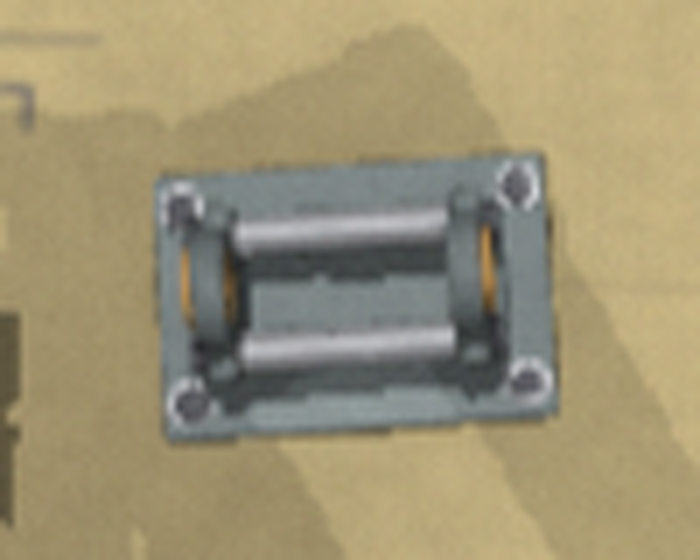

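```bash
python3 -m pendant '[{"delta_pos":[0,0,-0.03],"spin":0},{"delta_pos":[-0.01,0.01,-0.065],"spin":0},{"delta_pos":[-0.035,0.035,-0.065],"spin":-0.03},{"delta_pos":[-0.05,0.05,-0.065],"spin":-0.068},{"delta_pos":[-0.06,0.057,-0.065],"spin":-0.068},{"delta_pos":[-0.065,0.061,-0.065],"spin":-0.068},{"delta_pos":[-0.065,0.061,-0.065],"spin":-0.068}]' 1 6
python3 - <<'E'
from h import *
st()
c=cam('side','side3.png'); cv2.imwrite('pics/side3z.png',cv2.resize(c['color'][170:290,200:360],None,fx=5,fy=5)[:600,:800])
c=cam('top','top3.png'); cv2.imwrite('pics/top4z.png',cv2.resize(c['color'][195:295,205:325],None,fx=6,fy=6))
E
```

```text
t: 5.65
tool_pos: [0.5004, 0.1754, 0.0907]
orientation: [-2.141, -2.297, 0.005]
force: [-0.6, 0.8, -1.0]
opening: 0.0504
5.65 [0.5004 0.1754 0.0907] [[-0.07, 0.998, -0.003], [0.998, 0.07, -0.001], [-0.001, -0.004, -1.0]] [-0.6  0.8 -1. ] 0.0504 [ 2.410e-01  4.600e-02  1.817e+00 -1.000e-03  1.282e+00  1.710e-01]
```

View pics/side3z.png

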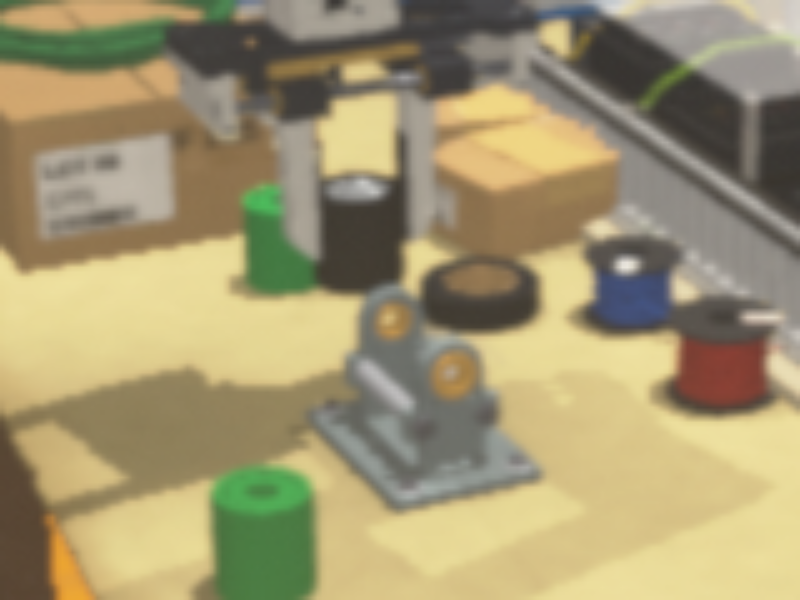

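View pics/top4z.png

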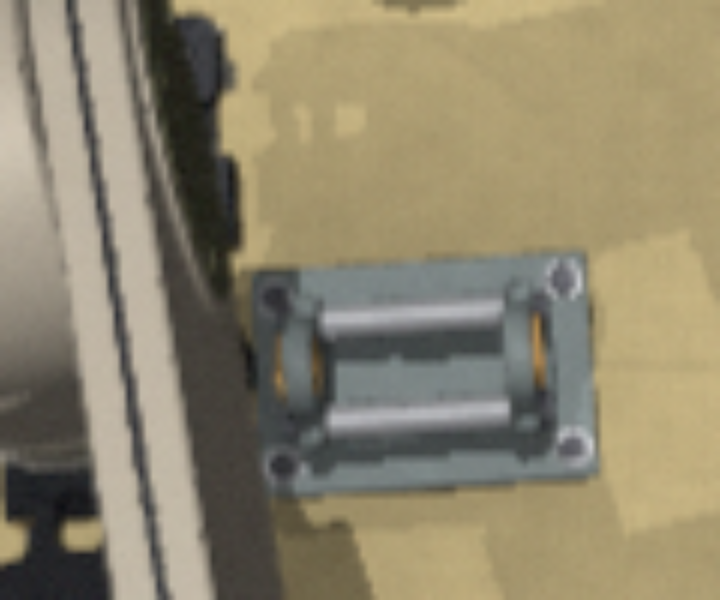

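```bash
python3 -m pendant '[{"delta_pos":[-0.006,0,0],"spin":0},{"delta_pos":[-0.010,0,0],"spin":0},{"delta_pos":[-0.0145,0,-0.003],"spin":0},{"delta_pos":[-0.0186,0,-0.005],"spin":0},{"delta_pos":[-0.0235,0,-0.007],"spin":0},{"delta_pos":[-0.028,0,-0.008],"spin":0},{"delta_pos":[-0.028,0,-0.008],"spin":0}]' 1 4
python3 - <<'E'
from h import *
c=cam('side','side5.png'); cv2.imwrite('pics/side5z.png',cv2.resize(c['color'][170:290,200:360],None,fx=5,fy=5)[:600,:800])
E
```

```text
t: 6.45
tool_pos: [0.5022, 0.1476, 0.0991]
orientation: [-2.141, -2.298, 0.005]
force: [0.2, -0.4, -0.6]
opening: 0.0505
```

View pics/side5z.png

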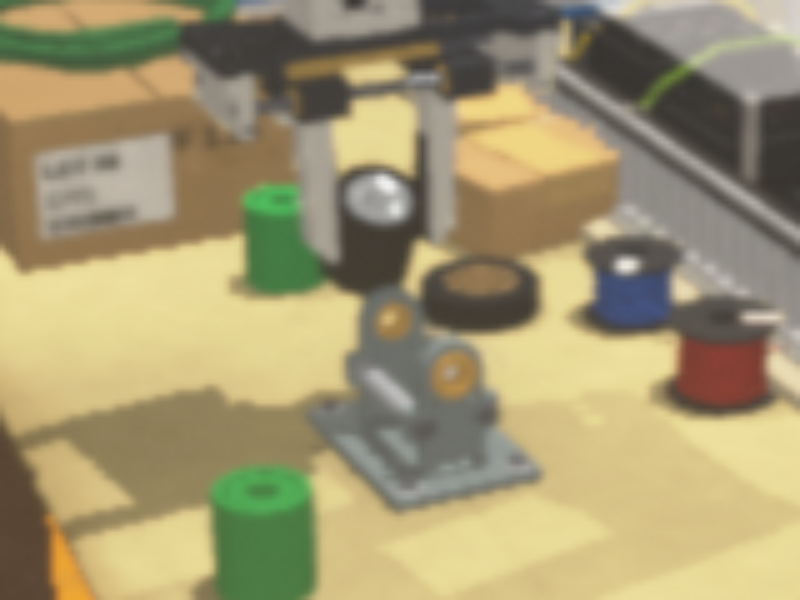

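```bash
python3 -m pendant '[{"delta_pos":[-0.005,0,0],"spin":0},{"delta_pos":[-0.010,0,0],"spin":0},{"delta_pos":[-0.015,0,0.001],"spin":0},{"delta_pos":[-0.0195,0,0.003],"spin":0},{"delta_pos":[-0.024,0,0.005],"spin":0},{"delta_pos":[-0.028,0,0.008],"spin":0},{"delta_pos":[-0.032,0,0.011],"spin":0},{"delta_pos":[-0.035,0,0.015],"spin":0},{"delta_pos":[-0.035,0,0.015],"spin":0}]' 1 4
python3 - <<'E'
from h import *
c=cam('side','side6.png'); cv2.imwrite('pics/side6z.png',cv2.resize(c['color'][170:290,200:360],None,fx=5,fy=5)[:600,:800])
cam('wrist','wrist6.png')
E
```

```text
t: 7.4
tool_pos: [0.5044, 0.1123, 0.0833]
orientation: [-2.141, -2.297, 0.006]
force: [0.4, -0.3, 0.6]
opening: 0.0505
```

View pics/side6z.png

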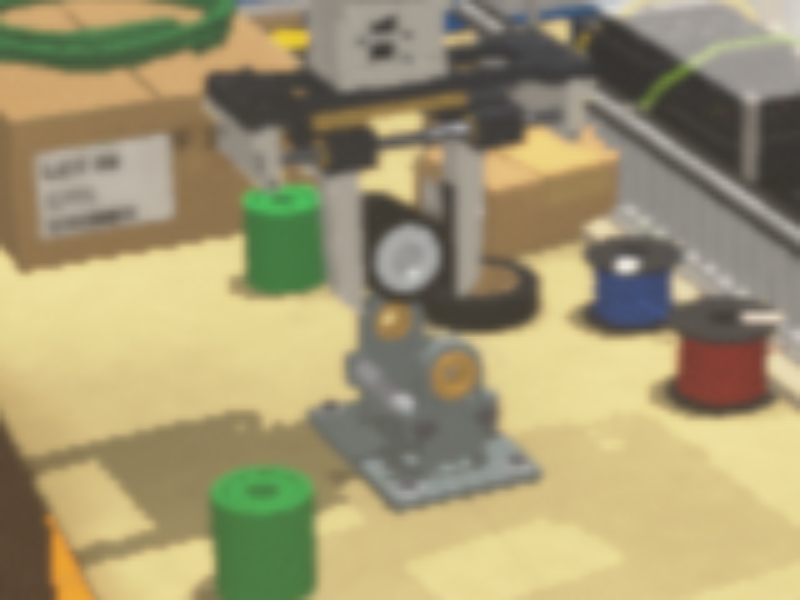

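View pics/wrist6.png

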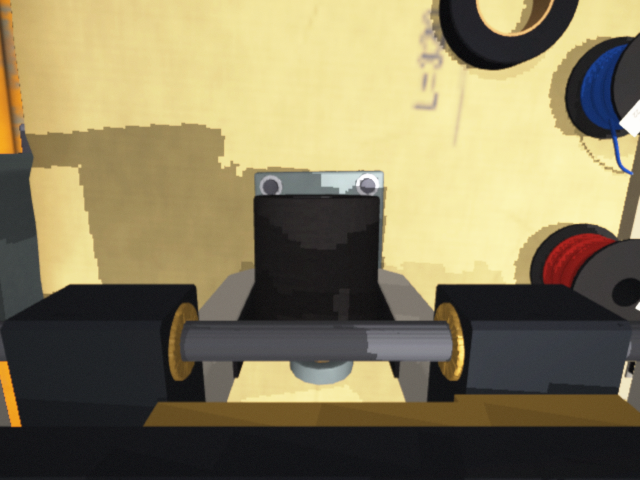

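```bash
python3 - <<'E'
from h import *
c=cam('wrist')
n=np.array([-.073,.997]);o=np.array([.506,.099])
for uv,z in (((316,196),.127),((318,172),.008),((270,187),.008),((369,186),.008),((316,196),.122),((316,381),.08)):
    X=ray(c,uv,z);print(X.round(4),((X[:2]-o)@n).round(4))
E
```

```text
[0.5009 0.1608 0.127 ] 0.062
[0.5019 0.1605 0.008 ] 0.0616
[0.4715 0.1487 0.008 ] 0.0521
[0.5356 0.1539 0.008 ] 0.0525
[0.5009 0.1602 0.122 ] 0.0614
[0.508 0.058 0.08 ] -0.041
```

```bash
python3 - <<'E'
from h import *
c=cam('side')
n=np.array([-.073,.997,0]);m=np.array([.997,.073,0]);o=np.array([.506,.099,0])
def pl(uv):
    d=c['R'].T@(np.linalg.inv(c['camera_matrix'])@np.array([uv[0],uv[1],1.]))
    C=-c['R'].T@c['t']; X=C+d*((o-C)@m)/(d@m); return ((X-o)@n).round(4),X[2].round(4)
for n_,p in dict(face=(408,257),lugRbush=(454,372),lugLbush=(392,321),back_top=(368,195)).items():
    print(n_,pl((200+p[0]/5,170+p[1]/5)))
E
```

```text
face (np.float64(0.0066), np.float64(0.1081))
lugRbush (np.float64(-0.0498), np.float64(0.0656))
lugLbush (np.float64(0.031), np.float64(0.0624))
back_top (np.float64(0.0592), np.float64(0.1244))
```

```bash
python3 -m pendant '[{"delta_pos":[0,0,-0.008],"spin":0},{"delta_pos":[-0.01,0,-0.012],"spin":0},{"delta_pos":[-0.0325,0.001,-0.012],"spin":0},{"delta_pos":[-0.0325,0.001,-0.012],"spin":0},{"delta_pos":[-0.0325,0.001,0.0],"spin":0},{"delta_pos":[-0.0325,0.001,0.015],"spin":0},{"delta_pos":[-0.0325,0.001,0.015],"spin":0}]' 1 20
python3 - <<'E'
from h import *
st()
c=cam('side','side7.png'); cv2.imwrite('pics/side7z.png',cv2.resize(c['color'][170:290,200:360],None,fx=5,fy=5)[:600,:800])
cam('wrist','wrist7.png')
E
```

```text
t: 8.3
tool_pos: [0.5049, 0.0809, 0.0652]
orientation: [-2.137, -2.295, 0.012]
force: [-1.4, 0.5, -2.0]
opening: 0.0499
8.3 [0.5049 0.0809 0.0652] [[-0.071, 0.997, -0.009], [0.997, 0.071, -0.002], [-0.001, -0.009, -1.0]] [-1.4  0.5 -2. ] 0.0499 [ 5.900e-02  3.300e-02  1.882e+00 -1.000e-03  1.237e+00 -1.200e-02]
```

View pics/side7z.png

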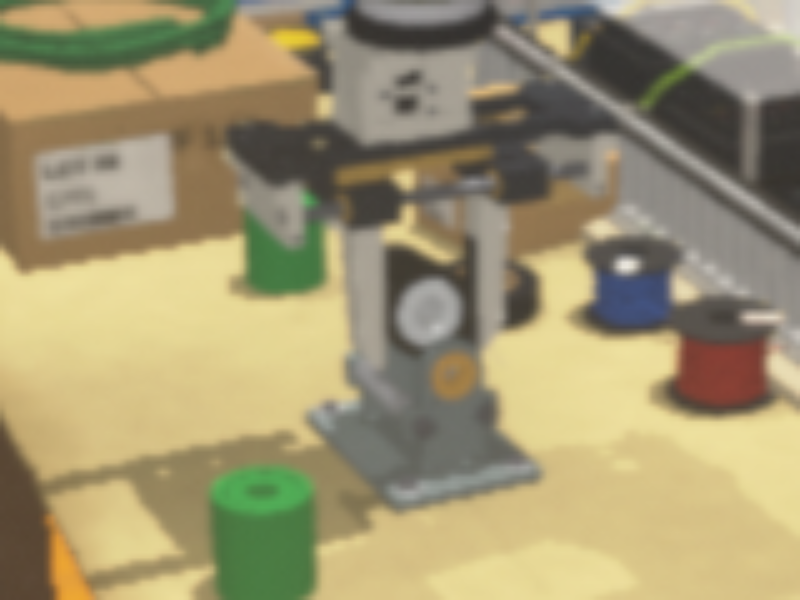

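View pics/wrist7.png

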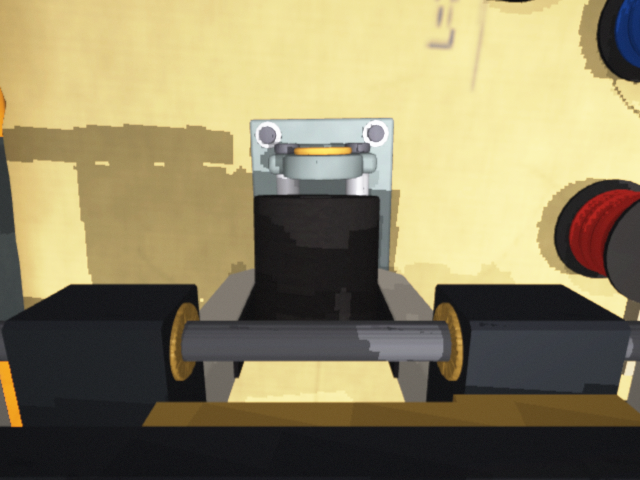

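```bash
python3 - <<'E'
from h import *
c=cam('wrist')
n=np.array([-.073,.997]);m=np.array([.997,.073]);o=np.array([.506,.099])
for uv,z in (((316.5,196),.109),((322,178),.079),((322,147),.066),((322,119),.008),((267,134),.008),((376,133),.008),((279,185),.043),((367,185),.043)):
    X=ray(c,uv,z);print(uv,X.round(4),((X[:2]-o)@n).round(4),((X[:2]-o)@m).round(4))
s=robot.read_state()['tool_pos'];print((s[:2]-o)@n,(s[:2]-o)@m)
E
```

```text
(316.5, 196) [0.5032 0.1288 0.109 ] 0.0299 -0.0006
(322, 178) [0.5051 0.1324 0.079 ] 0.0334 0.0015
(322, 147) [0.5043 0.1448 0.066 ] 0.0458 0.0016
(322, 119) [0.5037 0.1604 0.008 ] 0.0613 0.0022
(267, 134) [0.4721 0.1497 0.008 ] 0.053 -0.0301
(376, 133) [0.5358 0.1548 0.008 ] 0.0534 0.0338
(279, 185) [0.484  0.1243 0.043 ] 0.0268 -0.0201
(367, 185) [0.5289 0.1275 0.043 ] 0.0267 0.0249
-0.01805015754111705 -0.0003175785298511489
```

```bash
python3 -m pendant '[{"delta_pos":[0,0.002,0.006],"spin":0},{"delta_pos":[0,0.002,0.012],"spin":0},{"delta_pos":[0,0.002,0.017],"spin":0},{"delta_pos":[0,0.002,0.017],"spin":0}]' 1 20
python3 - <<'E'
from h import *
st()
c=cam('side','side8.png'); cv2.imwrite('pics/side8z.png',cv2.resize(c['color'][170:290,200:360],None,fx=5,fy=5)[:600,:800])
cam('wrist','wrist8.png')
E
```

```text
t: 8.85
tool_pos: [0.5081, 0.0811, 0.05]
orientation: [-2.138, -2.296, 0.009]
force: [-0.8, -0.1, -2.3]
opening: 0.0504
8.85 [0.5081 0.0811 0.05  ] [[-0.071, 0.997, -0.007], [0.997, 0.071, -0.001], [-0.001, -0.007, -1.0]] [-0.8 -0.1 -2.3] 0.0504 [ 5.900e-02  5.900e-02  1.885e+00 -1.000e-03  1.205e+00 -1.200e-02]
```

View pics/side8z.png

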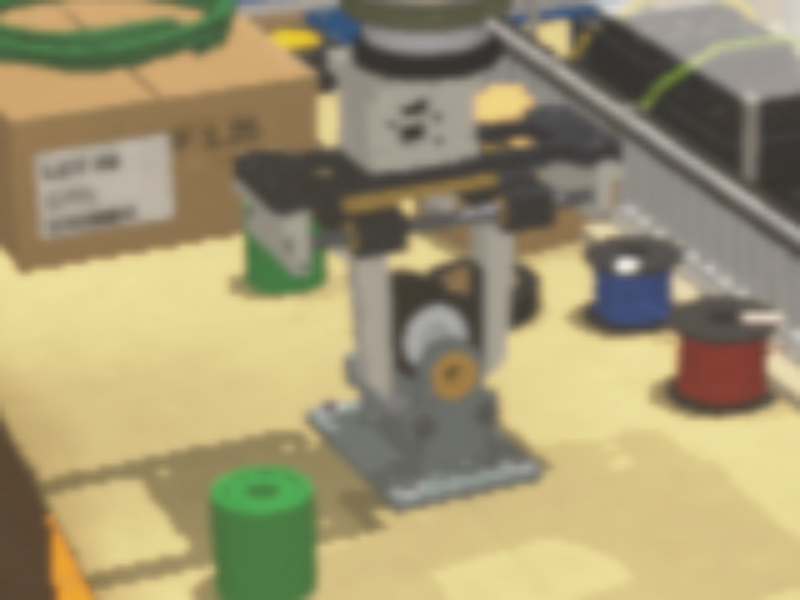

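View pics/wrist8.png

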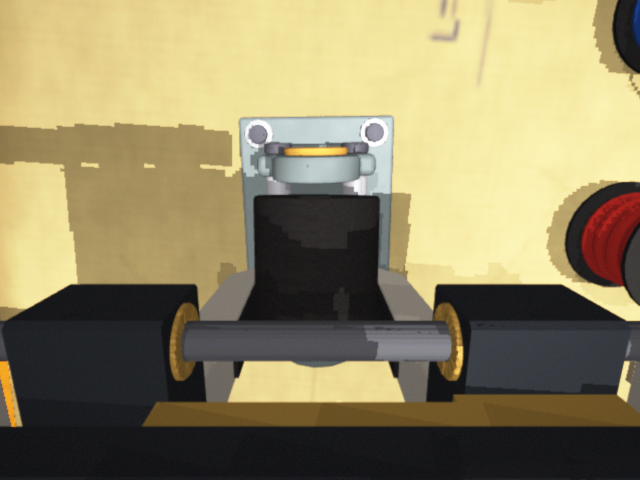

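```bash
python3 -m pendant '[{"delta_pos":[0,0,0.003],"spin":0},{"delta_pos":[0,0,0.005],"spin":0},{"delta_pos":[0,0,0.006],"spin":0},{"delta_pos":[0,0,0.006],"spin":0}]' 1 20
python3 - <<'E'
from h import *
st()
c=cam('side','side9.png'); cv2.imwrite('pics/side9z.png',cv2.resize(c['color'][170:290,200:360],None,fx=5,fy=5)[:600,:800])
E
```

```text
t: 9.35
tool_pos: [0.5085, 0.081, 0.0447]
orientation: [-2.138, -2.297, 0.008]
force: [-0.6, -0.4, -0.8]
opening: 0.05
9.35 [0.5085 0.081  0.0447] [[-0.071, 0.997, -0.006], [0.997, 0.071, -0.001], [-0.001, -0.006, -1.0]] [-0.6 -0.4 -0.8] 0.05 [ 5.900e-02  6.700e-02  1.888e+00 -1.000e-03  1.193e+00 -1.200e-02]
```

View pics/side9z.png

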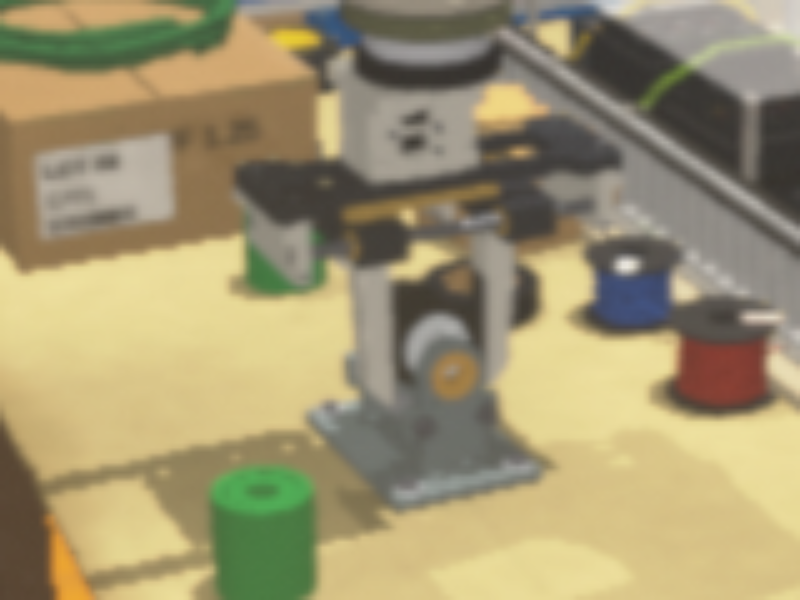

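```bash
python3 -m pendant '[{"delta_pos":[0,0,0.001],"spin":0},{"delta_pos":[0,0,0.002],"spin":0},{"delta_pos":[0,0,0.003],"spin":0},{"delta_pos":[0,0,0.003],"spin":0}]' 1 8
python3 - <<'E'
from h import *
st()
c=cam('wrist','wrist10.png')
E
```

```text
t: 9.8
tool_pos: [0.5086, 0.081, 0.0418]
orientation: [-2.138, -2.297, 0.008]
force: [-1.0, 0.4, -1.2]
opening: 0.0503
9.8 [0.5086 0.081  0.0418] [[-0.071, 0.997, -0.006], [0.997, 0.071, -0.001], [-0.001, -0.006, -1.0]] [-1.   0.4 -1.2] 0.0503 [ 5.900e-02  7.100e-02  1.889e+00 -1.000e-03  1.188e+00 -1.200e-02]
```

View pics/wrist10.png

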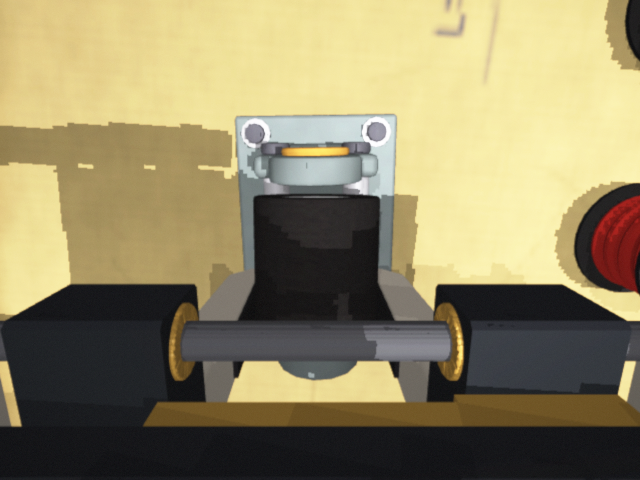

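```bash
python3 -m pendant '[{"delta_pos":[0,0,0],"spin":0},{"delta_pos":[0,0,0],"spin":0},{"delta_pos":[0,0,0],"spin":0},{"delta_pos":[0,0,-0.02],"spin":0},{"delta_pos":[0,0,-0.06],"spin":0},{"delta_pos":[0,0,-0.1],"spin":0},{"delta_pos":[-0.05,0,-0.12],"spin":0},{"delta_pos":[-0.09,0,-0.12],"spin":0},{"delta_pos":[-0.09,0,-0.12],"spin":0}]' -1
python3 - <<'E'
from h import *
st()
c=cam('side','side11.png'); cv2.imwrite('pics/side11z.png',cv2.resize(c['color'][190:290,220:350],None,fx=6,fy=6)[:600,:800])
cam('wrist','wrist11.png')
E
```

```text
t: 10.75
tool_pos: [0.5169, -0.0128, 0.1636]
orientation: [2.145, 2.295, -0.007]
force: [0.1, -0.1, -0.7]
opening: 0.0933
10.75 [ 0.5169 -0.0128  0.1636] [[-0.068, 0.998, -0.003], [0.998, 0.068, -0.003], [-0.003, -0.003, -1.0]] [ 0.1 -0.1 -0.7] 0.0933 [-0.121 -0.059  1.784 -0.004  1.42  -0.188]
```

View pics/side11z.png

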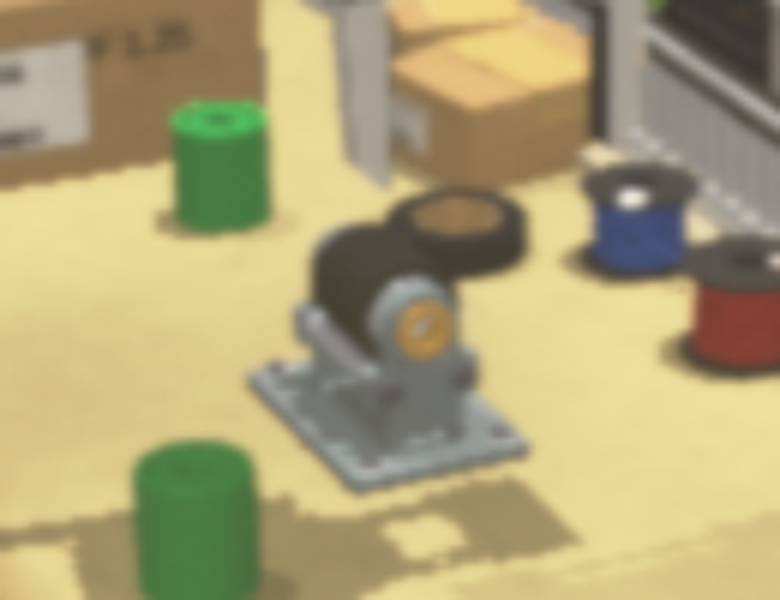

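View pics/wrist11.png

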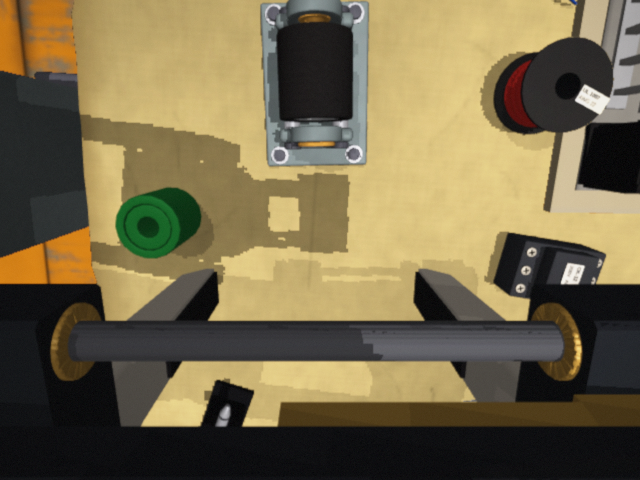

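```bash
python3 - <<'E'
from h import *
c=cam('wrist')
cv2.imwrite('pics/w12z.png',cv2.resize(c['color'][0:180,240:390],None,fx=3.3,fy=3.3,interpolation=cv2.INTER_CUBIC))
c2=cam('top'); cv2.imwrite('pics/t12z.png',cv2.resize(c2['color'][225:285,235:315],None,fx=9,fy=9,interpolation=cv2.INTER_CUBIC))
marks('wrist',c,['bushing_right','bushing_left','axle_line','roller_centre'],1)
marks('top',c2,['grip_centre','grip_shoulder','axle_tip','axle_rest','bushing_right'],1)
E
```

```text
wrist bushing_right 0.85 [0.5119 0.0548 0.0637] [318. 146.]
wrist axle_line 0.16 [ 0.4291 -0.2395  0.0006] [219. 430.]
wrist roller_centre 0.83 [0.5078 0.0935 0.0656] [315.  86.]
top grip_centre 0.77 [ 0.4072 -0.3132  0.0418] [468. 306.]
top grip_shoulder 0.7 [0.5087 0.1043 0.0673] [271. 254.]
top axle_tip 0.71 [ 0.4456 -0.174   0.045 ] [402. 287.]
top axle_rest 0.72 [ 0.4304 -0.2337  0.0026] [426. 294.]
top bushing_right 0.82 [0.5082 0.0558 0.0618] [294. 255.]
```

View pics/w12z.png

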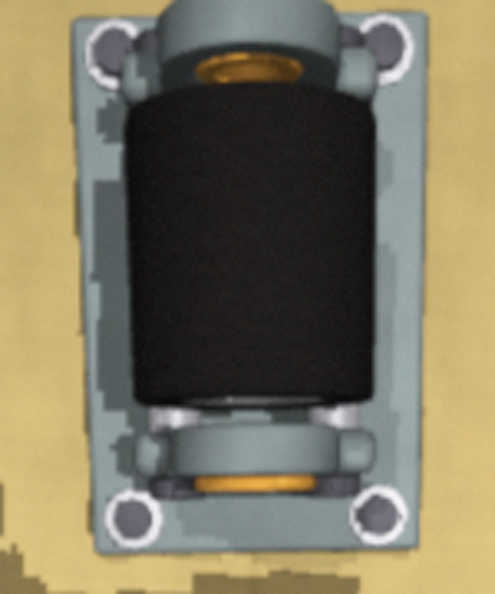

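View pics/t12z.png

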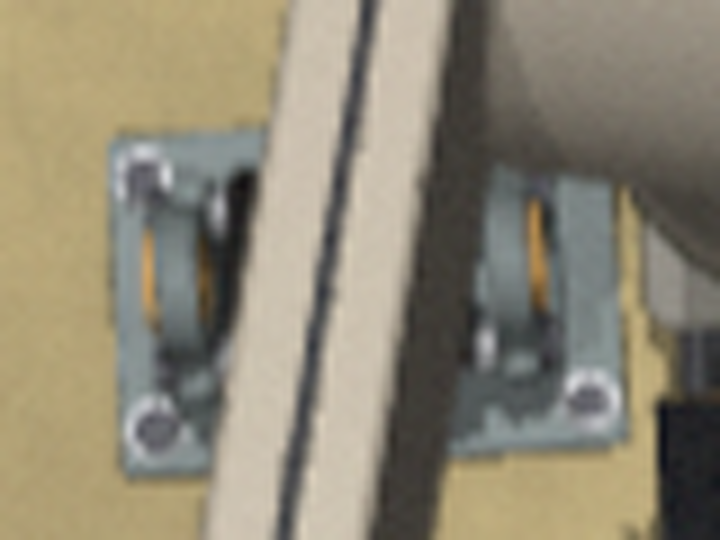

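```bash
python3 - <<'E'
from h import *
c=cam('wrist')
f=lambda p,z: ray(c,(240+(p[0]+.5)/3.3-.5,(p[1]+.5)/3.3-.5),z)
P=np.array([f(p,.008) for p in((98,550),(417,547),(75,18),(428,12))])[:,:2]
S=np.array([f(p,.010) for p in((133,519),(377,515),(113,52),(386,46))])[:,:2]
for Q in(P,S):
    print(Q.round(4).tolist(),Q.mean(0)); 
    for a,b in((0,2),(1,3)): v=Q[b]-Q[a];print('yaw y',np.linalg.norm(v),np.degrees(np.arctan2(-v[0],v[1])))
    for a,b in((0,1),(2,3)): v=Q[b]-Q[a];print('yaw x',np.linalg.norm(v),np.degrees(np.arctan2(v[1],v[0])))
print('flange R top',f((255,474),.075),'L flange',f((248,52),.075), 'lugR top',f((255,424),.08))
E
```

```text
[[0.472, 0.0359], [0.5537, 0.0425], [0.4615, 0.1578], [0.5436, 0.1647]] [0.50768187 0.10022386]
yaw y 0.12234566818925913 4.91128827046877
yaw y 0.12266669040960264 4.723358457402867
yaw x 0.08196579856354339 4.635370902430743
yaw x 0.08236722699477543 4.859565167165129
[[0.4808, 0.0444], [0.5425, 0.0498], [0.4709, 0.1507], [0.5344, 0.1564]] [0.50713901 0.10030298]
yaw y 0.10672734929659954 5.289194675093459
yaw y 0.10685714274177276 4.354515342388007
yaw x 0.06194069350902436 5.016421060335606
yaw x 0.06368335202520752 5.127868971203693
flange R top [0.51106294 0.05740431 0.075     ] L flange [0.50428392 0.13321997 0.075     ] lugR top [0.51039552 0.06680956 0.08      ]
```

```bash
python3 -m pendant '[{"delta_pos":[-0.292,-0.127,0.0],"spin":0.34},{"delta_pos":[-0.292,-0.127,0.0],"spin":0.34},{"delta_pos":[-0.292,-0.127,0.0],"spin":0.34},{"delta_pos":[-0.292,-0.127,0.0],"spin":0.34},{"delta_pos":[-0.292,-0.127,0.0],"spin":0.34},{"delta_pos":[-0.292,-0.127,0.0],"spin":0.34},{"delta_pos":[-0.292,-0.127,0],"spin":0.34},{"delta_pos":[-0.292,-0.127,0],"spin":0.34},{"delta_pos":[-0.292,-0.127,0],"spin":0.34},{"delta_pos":[-0.292,-0.127,0],"spin":0.34}]' -1
python3 - <<'E'
from h import *
st()
c=cam('wrist','wrist13.png'); marks('wrist',c,['grip_centre','grip_shoulder','axle_tip','axle_rest'],1)
E
```

```text
t: 12.45
tool_pos: [0.4104, -0.3076, 0.1629]
orientation: [-2.495, -1.904, 0.008]
force: [0.9, -1.1, 0.2]
opening: 0.0927
12.45 [ 0.4104 -0.3076  0.1629] [[0.264, 0.965, -0.006], [0.965, -0.264, -0.001], [-0.002, -0.006, -1.0]] [ 0.9 -1.1  0.2] 0.0927 [-0.74  -0.069  1.794 -0.005  1.42  -0.472]
wrist grip_centre 0.76 [ 0.4096 -0.3111  0.0397] [317. 233.]
wrist grip_shoulder 0.86 [ 0.4183 -0.2937  0.0418] [322. 210.]
wrist axle_tip 0.73 [ 0.4471 -0.1773  0.04  ] [318.  42.]
wrist axle_rest 0.65 [ 0.4266 -0.2416 -0.0013] [315. 141.]
```

View pics/wrist13.png

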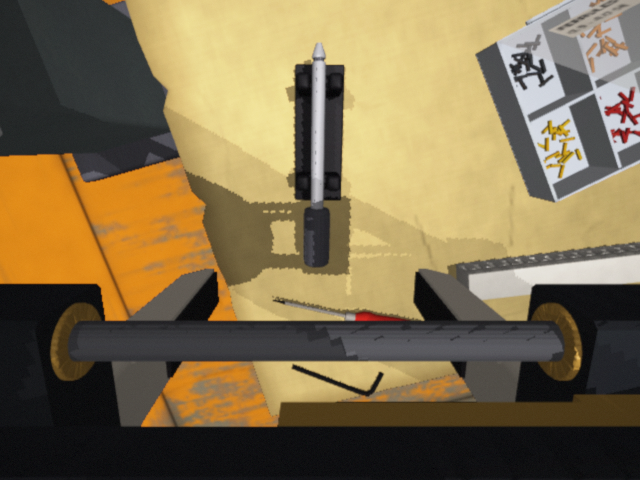

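```bash
python3 - <<'E'
from h import *
c=cam('wrist')
g=c['color'][30:280,280:360];cv2.imwrite('pics/w13z.png',cv2.resize(g,None,fx=2.4,fy=2.4,interpolation=cv2.INTER_CUBIC))
t=ray(c,(319,43),.04);s=ray(c,(316,209),.045);r=ray(c,(315.5,267),.04)
print(t,s,r,np.linalg.norm(t-r),np.degrees(np.arctan2(*(t-r)[1::-1])))
E
```

```text
[ 0.44769706 -0.17824013  0.04      ] [ 0.4143549  -0.29203903  0.045     ] [ 0.40103498 -0.33907013  0.04      ] 0.1674623502970595 73.82081596573842
```

View pics/w13z.png

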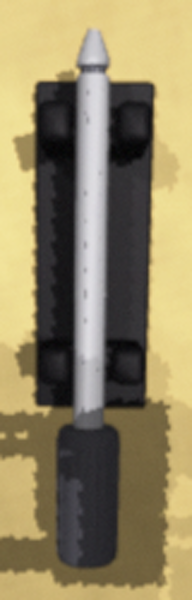

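```bash
python3 -m pendant '[{"delta_pos":[-0.006,0,0.05],"spin":0.01},{"delta_pos":[-0.006,0,0.1],"spin":0.01},{"delta_pos":[-0.006,0,0.13],"spin":0.01},{"delta_pos":[-0.006,0,0.142],"spin":0.01},{"delta_pos":[-0.006,0,0.142],"spin":0.01},{"delta_pos":[-0.006,0,0.142],"spin":0.01}]' -1
python3 - <<'E'
from h import *
st()
c=cam('wrist','wrist14.png')
E
```

```text
t: 13.35
tool_pos: [0.4091, -0.3149, 0.0228]
orientation: [-2.506, -1.894, 0.008]
force: [0.7, -0.7, 0.0]
opening: 0.0933
13.35 [ 0.4091 -0.3149  0.0228] [[0.273, 0.962, -0.004], [0.962, -0.273, -0.003], [-0.004, -0.003, -1.0]] [ 0.7 -0.7  0. ] 0.0933 [-0.752  0.098  1.9   -0.006  1.145 -0.473]
```

View pics/wrist14.png

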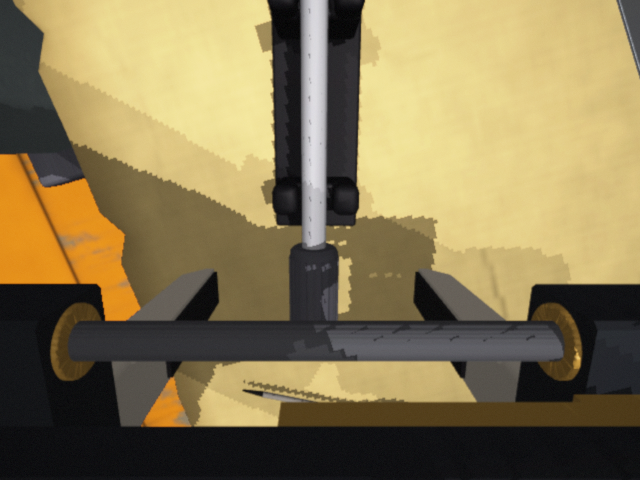

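```bash
python3 -m pendant '[{"delta_pos":[0.001,0,0.002],"spin":0},{"delta_pos":[0.001,0,0.002],"spin":0},{"delta_pos":[0.001,0,0.002],"spin":0},{"delta_pos":[0.001,0,0.002],"spin":0},{"delta_pos":[0.001,0,0.002],"spin":0},{"delta_pos":[0.001,0,0.002],"spin":0},{"delta_pos":[0.001,0,0.002],"spin":0},{"delta_pos":[0.001,0,0.002],"spin":0}]' 1 45
python3 -m pendant '[{"delta_pos":[0,0,-0.01],"spin":0},{"delta_pos":[0,0,-0.04],"spin":0},{"delta_pos":[0,0,-0.08],"spin":0},{"delta_pos":[0,0,-0.1],"spin":0},{"delta_pos":[0,0,-0.1],"spin":0},{"delta_pos":[0,0,-0.1],"spin":0}]'
python3 - <<'E'
from h import *
st()
c=cam('wrist','wrist15.png');marks('wrist',c,['axle_tip','grip_shoulder'],1)
c=cam('side','side15.png'); cv2.imwrite('pics/side15z.png',cv2.resize(c['color'][190:350,210:410],None,fx=4,fy=4)[:600,:800]);marks('side',c,['axle_tip','grip_shoulder'],1)
E
```

```text
t: 14.2
tool_pos: [0.4097, -0.3143, 0.0213]
orientation: [2.506, 1.893, -0.008]
force: [-0.1, 0.5, -0.1]
opening: 0.0335
t: 14.8
tool_pos: [0.4103, -0.3142, 0.1219]
orientation: [2.505, 1.892, -0.007]
force: [-0.1, 0.2, -0.1]
opening: 0.0006
14.8 [ 0.4103 -0.3142  0.1219] [[0.273, 0.962, -0.002], [0.962, -0.273, -0.005], [-0.005, -0.001, -1.0]] [-0.1  0.2 -0.1] 0.0006 [-0.749 -0.028  1.832 -0.005  1.336 -0.471]
wrist axle_tip 0.94 [ 0.4486 -0.1812  0.0406] [317.  18.]
wrist grip_shoulder 0.91 [ 0.4178 -0.2938  0.0431] [318. 211.]
side axle_tip 0.53 [ 0.4485 -0.1769  0.0359] [300. 301.]
side grip_shoulder 0.77 [ 0.4171 -0.2919  0.0372] [306. 330.]
```

View pics/wrist15.png

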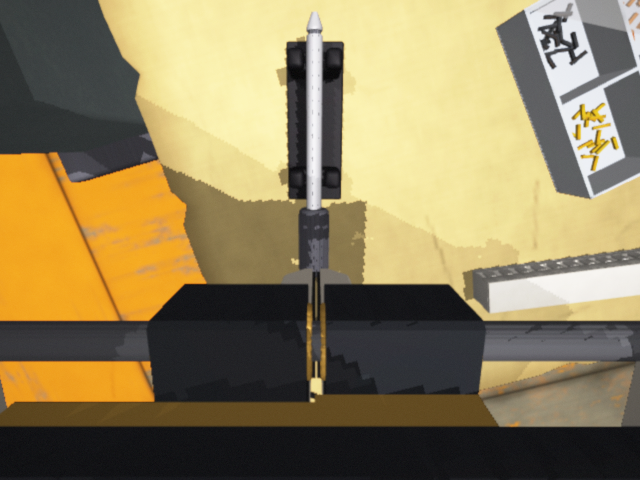

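View pics/side15z.png

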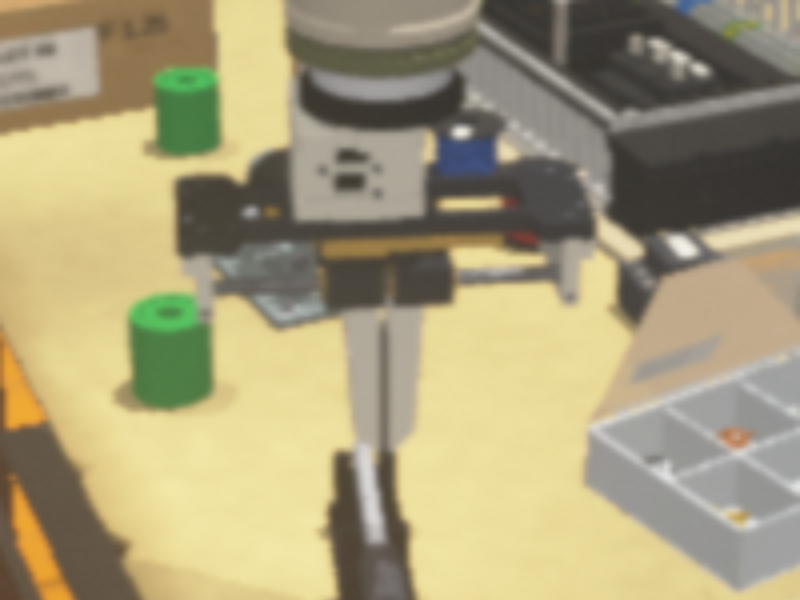

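```bash
python3 -m pendant '[{"delta_pos":[0,0,0],"spin":0},{"delta_pos":[0,0,0],"spin":0},{"delta_pos":[0,0,0],"spin":0},{"delta_pos":[0,0,0],"spin":0},{"delta_pos":[0,0,0.0],"spin":0},{"delta_pos":[0,0,0.0],"spin":0}]' -1 45
python3 -m pendant '[{"delta_pos":[0.001,-0.001,0.04],"spin":0},{"delta_pos":[0.001,-0.001,0.08],"spin":0},{"delta_pos":[0.001,-0.001,0.1],"spin":0},{"delta_pos":[0.001,-0.001,0.101],"spin":0},{"delta_pos":[0.001,-0.001,0.101],"spin":0}]'
```

```text
t: 15.7
tool_pos: [0.4095, -0.3134, 0.1201]
orientation: [-2.506, -1.893, 0.008]
force: [0.3, 0.6, -0.4]
opening: 0.044
t: 16.2
tool_pos: [0.4083, -0.3124, 0.0194]
orientation: [-2.505, -1.893, 0.008]
force: [0.1, -0.5, 0.5]
opening: 0.0843
```

```bash
python3 -m pendant '[{"delta_pos":[0,0,-0.0015],"spin":0},{"delta_pos":[0,0,-0.0015],"spin":0},{"delta_pos":[0,0,-0.0015],"spin":0},{"delta_pos":[0,0,-0.0015],"spin":0},{"delta_pos":[0,0,-0.0015],"spin":0},{"delta_pos":[0,0,-0.0015],"spin":0},{"delta_pos":[0,0,-0.0015],"spin":0},{"delta_pos":[0,0,-0.0015],"spin":0},{"delta_pos":[0,0,-0.0015],"spin":0},{"delta_pos":[0,0,-0.0015],"spin":0}]' 1 45
python3 -c "
from h import *
st()"
```

```text
t: 17.2
tool_pos: [0.4082, -0.3123, 0.0208]
orientation: [-2.505, -1.893, 0.008]
force: [0.6, 0.1, -0.1]
opening: 0.0187
17.2 [ 0.4082 -0.3123  0.0208] [[0.273, 0.962, -0.005], [0.962, -0.273, -0.002], [-0.003, -0.005, -1.0]] [ 0.6  0.1 -0.1] 0.0187 [-0.749  0.097  1.905 -0.005  1.142 -0.47 ]
```

```bash
python3 -m pendant '[{"delta_pos":[0,0,-0.01],"spin":0},{"delta_pos":[0,0,-0.04],"spin":0},{"delta_pos":[0,0,-0.08],"spin":0},{"delta_pos":[0,0,-0.1],"spin":0},{"delta_pos":[0,0,-0.1],"spin":0},{"delta_pos":[0,0,-0.1],"spin":0}]'
python3 - <<'E'
from h import *
st()
c=cam('wrist','wrist16.png');marks('wrist',c,['axle_tip','grip_shoulder'],1)
c=cam('side','side16.png'); cv2.imwrite('pics/side16z.png',cv2.resize(c['color'][190:340,210:410],None,fx=4,fy=4)[:600,:800]);marks('side',c,['axle_tip','grip_shoulder'],1)
E
```

```text
t: 17.8
tool_pos: [0.4088, -0.3122, 0.121]
orientation: [-2.506, -1.893, 0.008]
force: [0.2, 0.2, -1.2]
opening: 0.0189
17.8 [ 0.4088 -0.3122  0.121 ] [[0.273, 0.962, -0.005], [0.962, -0.273, -0.002], [-0.004, -0.004, -1.0]] [ 0.2  0.2 -1.2] 0.0189 [-0.748 -0.03   1.836 -0.005  1.338 -0.47 ]
wrist grip_shoulder 0.83 [ 0.4149 -0.2886  0.1395] [314. 245.]
side axle_tip 0.49 [ 0.4484 -0.1782  0.1332] [300. 261.]
side grip_shoulder 0.82 [ 0.4112 -0.2902  0.1345] [302. 287.]
```

View pics/wrist16.png

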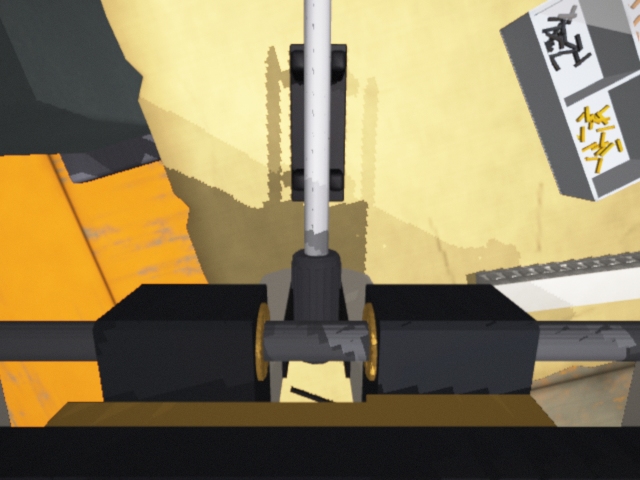

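View pics/side16z.png

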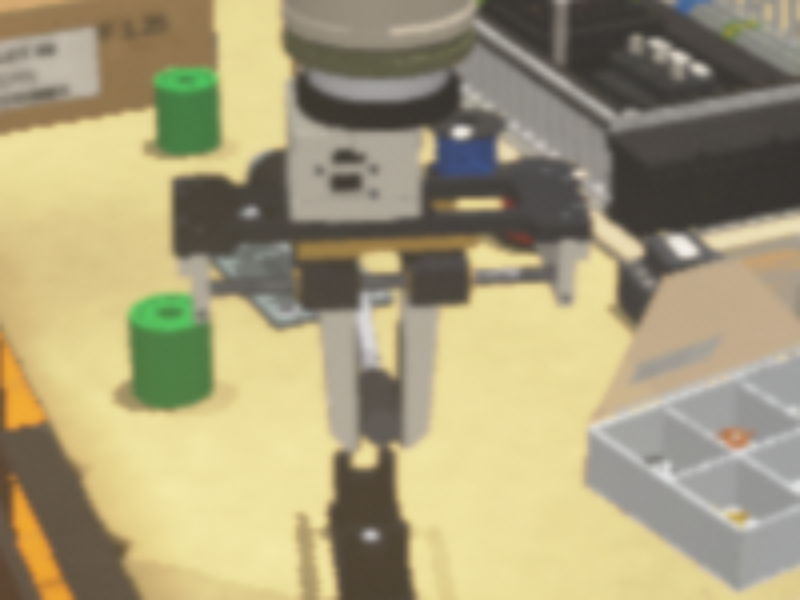

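```bash
python3 - <<'E'
from h import *
c=cam('top','top17.png');marks('top',c,['ferrule_box'],1);cv2.imwrite('pics/t17.png',cv2.resize(c['color'][90:330,240:540],None,fx=2.5,fy=2.5))
for uv in((413,231),(397,132),(473,218)): print(ray(c,uv,.041))
s=robot.read_state()
d=np.array([.5248,-.106])-s['tool_pos'][:2]; R=Ro.from_rotvec(s['orientation']).as_matrix(); print(R.T@np.r_[d,0])
E
```

```text
[ 0.56556895 -0.19888235  0.041     ]
[ 0.78668187 -0.16518802  0.041     ]
[ 0.59641274 -0.32968969  0.041     ]
[ 0.22977781  0.05572265 -0.00092662]
```

View pics/t17.png

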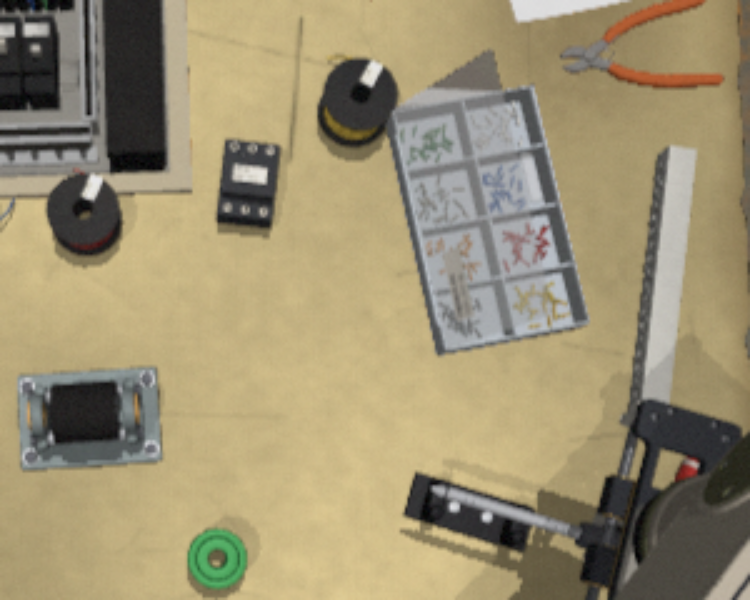

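```bash
python3 -m pendant '[{"delta_pos":[0.03,0.006,0],"spin":-0.03},{"delta_pos":[0.07,0.015,0],"spin":-0.1},{"delta_pos":[0.11,0.026,0],"spin":-0.18},{"delta_pos":[0.15,0.036,0],"spin":-0.26},{"delta_pos":[0.19,0.046,0],"spin":-0.32},{"delta_pos":[0.215,0.052,0.02],"spin":-0.36},{"delta_pos":[0.23,0.056,0.045],"spin":-0.36},{"delta_pos":[0.23,0.056,0.065],"spin":-0.36},{"delta_pos":[0.23,0.056,0.078],"spin":-0.36},{"delta_pos":[0.23,0.056,0.078],"spin":-0.36}]'
python3 - <<'E'
from h import *
st()
c=cam('wrist','wrist18.png');marks('wrist',c,['axle_tip','bushing_right'],1)
c=cam('side','side18.png'); cv2.imwrite('pics/side18z.png',cv2.resize(c['color'][200:300,240:340],None,fx=6,fy=6,interpolation=cv2.INTER_CUBIC)[:600,:800]);marks('side',c,['axle_tip','bushing_right','grip_shoulder'],1)
c=cam('top','top18.png'); cv2.imwrite('pics/top18z.png',cv2.resize(c['color'][220:290,240:380],None,fx=5.7,fy=5.7,interpolation=cv2.INTER_CUBIC)[:600,:800]);marks('top',c,['axle_tip','bushing_right','grip_shoulder'],1)
E
```

```text
t: 19.2
tool_pos: [0.5227, -0.1055, 0.0387]
orientation: [-2.122, -2.306, 0.011]
force: [-0.4, 0.5, -1.4]
opening: 0.019
19.2 [ 0.5227 -0.1055  0.0387] [[-0.083, 0.996, -0.011], [0.997, 0.083, 0.0], [0.001, -0.01, -1.0]] [-0.4  0.5 -1.4] 0.019 [-0.293  0.127  1.835 -0.003  1.189 -0.375]
side axle_tip 0.43 [0.5177 0.0325 0.0549] [296. 250.]
side grip_shoulder 0.7 [ 0.52   -0.0863  0.0603] [315. 268.]
top axle_tip 0.43 [0.5154 0.0374 0.0628] [303. 251.]
top bushing_right 0.61 [0.5094 0.0531 0.0666] [295. 254.]
```

View pics/wrist18.png

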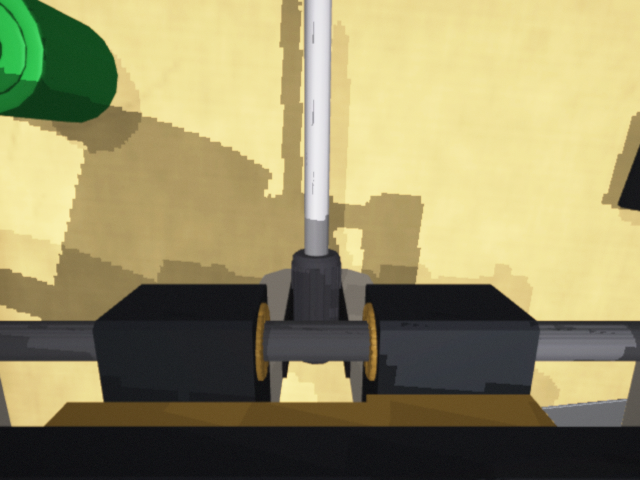

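View pics/side18z.png

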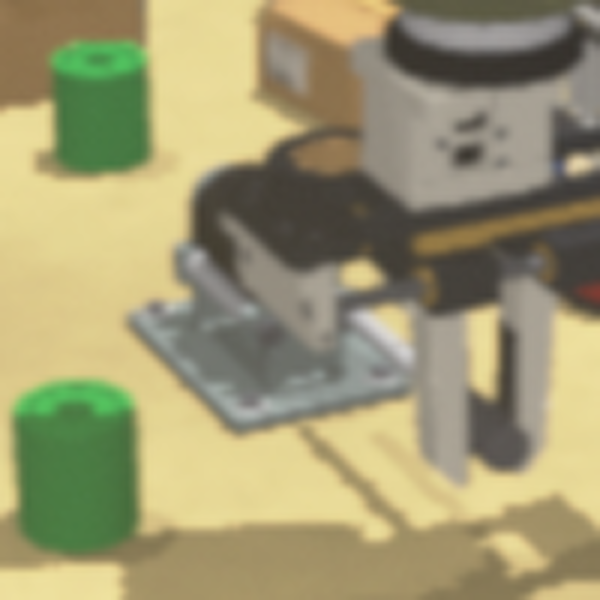

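View pics/top18z.png

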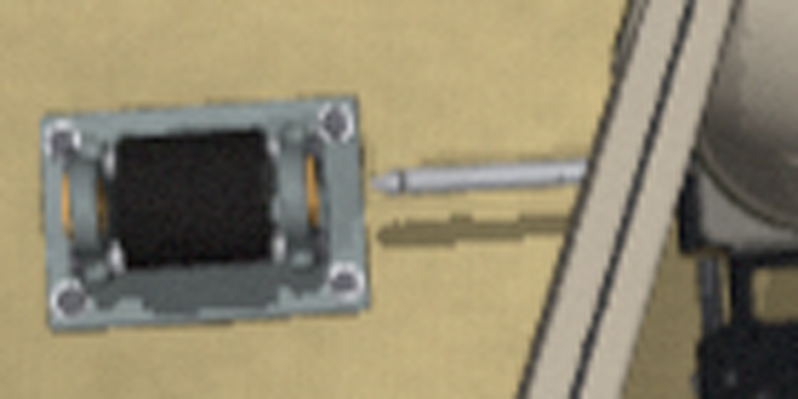

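```bash
python3 - <<'E'
from h import *
c=cam('top')
f=lambda p,z: ray(c,(240+(p[0]+.5)/5.7-.5,220+(p[1]+.5)/5.7-.5),z)
n=np.array([-.0837,.9965]);m=np.array([.9965,.0837]);o=np.array([.5075,.1003])
def show(k,X): print(k,X.round(4),'by',((X[:2]-o)@n).round(4),'bx',((X[:2]-o)@m).round(4))
show('tip',f((376,183),.058)); show('shank',f((575,171),.058))
show('flR',f((313.5,190),.066)); show('flL',f((68,202),.066))
for k,p in dict(a=(45,117),b=(355,97),c=(368,305),d=(52,330)).items(): show(k,f(p,.008))
Q=np.array([f(p,.01)[:2] for p in((64,141),(334,123),(344,282),(71,300))]);show('screws',np.r_[Q.mean(0),.01])
for a,b in((1,0),(2,3)): v=Q[b]-Q[a];print(np.degrees(np.arctan2(-v[0],v[1])))
show('lugR top',f((295,185),.08)); show('lugL top',f((88,200),.08)); show('roller',f((197,195),.07))
cv2.imwrite('pics/top19z.png',cv2.resize(c['color'][228:280,244:312],None,fx=11,fy=11,interpolation=cv2.INTER_CUBIC)[:600,:800])
E
```

```text
tip [0.515  0.0317 0.058 ] by -0.0689 bx 0.0018
shank [ 0.5208 -0.0417  0.058 ] by -0.1427 bx 0.0013
flR [0.5113 0.0544 0.066 ] by -0.046 bx -0.0001
flL [0.5053 0.144  0.066 ] by 0.0437 bx 0.0015
a [0.5434 0.1617 0.008 ] by 0.0582 bx 0.0409
b [0.5534 0.0416 0.008 ] by -0.0623 bx 0.0408
c [0.4727 0.0349 0.008 ] by -0.0622 bx -0.0402
d [0.461  0.1561 0.008 ] by 0.0595 bx -0.0416
screws [0.5076 0.0991 0.01  ] by -0.0012 bx 0.0
4.85363172308959
4.73755784901025
lugR top [0.5116 0.0605 0.08  ] by -0.04 bx 0.0008
lugL top [0.5049 0.1349 0.08  ] by 0.0347 bx 0.0003
roller [0.5083 0.0966 0.07  ] by -0.0037 bx 0.0005
```

View pics/top19z.png

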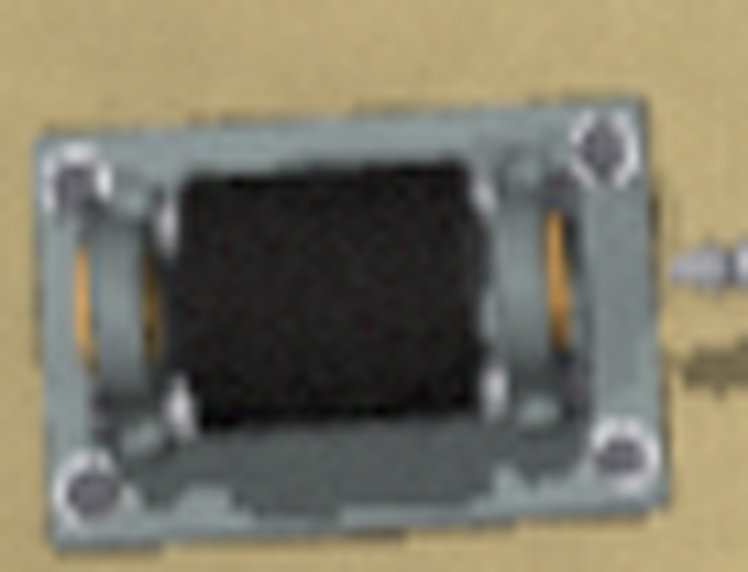

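```bash
python3 - <<'E'
from h import *
c=cam('wrist')
n=np.array([-.0837,.9965]);m=np.array([.9965,.0837]);o=np.array([.5075,.1003])
s=robot.read_state();P=s['tool_pos']-0.019*Ro.from_rotvec(s['orientation']).as_matrix()[:,2]
print('P',P.round(4),(P[:2]-o)@n,(P[:2]-o)@m)
g=cv2.cvtColor(c['color'],cv2.COLOR_BGR2GRAY).astype(float)
for r in(5,60,120,180,210,235):
    d=np.diff(cv2.GaussianBlur(g,(3,3),0)[r,290:345]);a=290+np.argmax(d[:30])+.5
    hsv=cv2.cvtColor(c['color'],cv2.COLOR_BGR2HSV)[r,290:345,1];xs=np.nonzero(hsv<40)[0]
    u=290+(xs.min()+xs.max())/2 if len(xs) else 0
    X=ray(c,(u,r),P[2]);print(r,xs.min()+290,xs.max()+290,X.round(4),'by',((X[:2]-o)@n).round(4),'bx',((X[:2]-o)@m).round(4))
sc=cam('side')
print(np.linalg.norm(-sc['R'].T@sc['t']), (-sc['R'].T@sc['t']).round(2))
E
```

```text
P [ 0.5248 -0.106   0.0602] -0.20700096795240108 -2.1505339220702304e-05
5 305 331 [0.5161 0.0067 0.0602] by -0.0939 bx 0.0007
60 305 330 [ 0.5174 -0.0113  0.0602] by -0.112 bx 0.0005
120 305 329 [ 0.519  -0.0323  0.0602] by -0.1331 bx 0.0003
180 305 328 [ 0.5207 -0.055   0.0602] by -0.1558 bx 0.0001
210 305 328 [ 0.5217 -0.0669  0.0602] by -0.1678 bx 0.0001
235 305 327 [ 0.5223 -0.0773  0.0602] by -0.1782 bx -0.0001
1.3778600343333682 [ 0.07 -1.2   0.67]
```

```bash
python3 -m pendant '[{"delta_pos":[0,0,-0.001],"spin":-0.008},{"delta_pos":[0,0,-0.002],"spin":-0.008},{"delta_pos":[0.008,0,-0.002],"spin":-0.008},{"delta_pos":[0.012,0,-0.002],"spin":-0.008},{"delta_pos":[0.012,0,-0.002],"spin":-0.008},{"delta_pos":[0.012,0,-0.002],"spin":-0.008}]'
python3 - <<'E'
from h import *
st()
n=np.array([-.0837,.9965]);m=np.array([.9965,.0837]);o=np.array([.5075,.1003])
s=robot.read_state();R=Ro.from_rotvec(s['orientation']).as_matrix();P=s['tool_pos']-0.019*R[:,2]
print('P',P.round(4),(P[:2]-o)@n,(P[:2]-o)@m,np.degrees(np.arctan2(-R[0,0],R[1,0])))
c=cam('side','side20.png'); cv2.imwrite('pics/side20z.png',cv2.resize(c['color'][220:280,255:335],None,fx=10,fy=10,interpolation=cv2.INTER_CUBIC)[:600,:800])
c=cam('top','top20.png'); cv2.imwrite('pics/top20z.png',cv2.resize(c['color'][228:280,244:344],None,fx=8,fy=8,interpolation=cv2.INTER_CUBIC)[:600,:800])
E
```

```text
t: 20.5
tool_pos: [0.5236, -0.0937, 0.0431]
orientation: [-2.114, -2.318, 0.008]
force: [0.6, -0.1, -1.1]
opening: 0.0189
20.5 [ 0.5236 -0.0937  0.0431] [[-0.092, 0.996, -0.006], [0.996, 0.092, -0.001], [-0.0, -0.006, -1.0]] [ 0.6 -0.1 -1.1] 0.0189 [-0.272  0.113  1.841 -0.003  1.193 -0.362]
P [ 0.5237 -0.0937  0.0621] -0.19465852802957537 -4.363215767728864e-05 5.259190043427755
```

View pics/side20z.png

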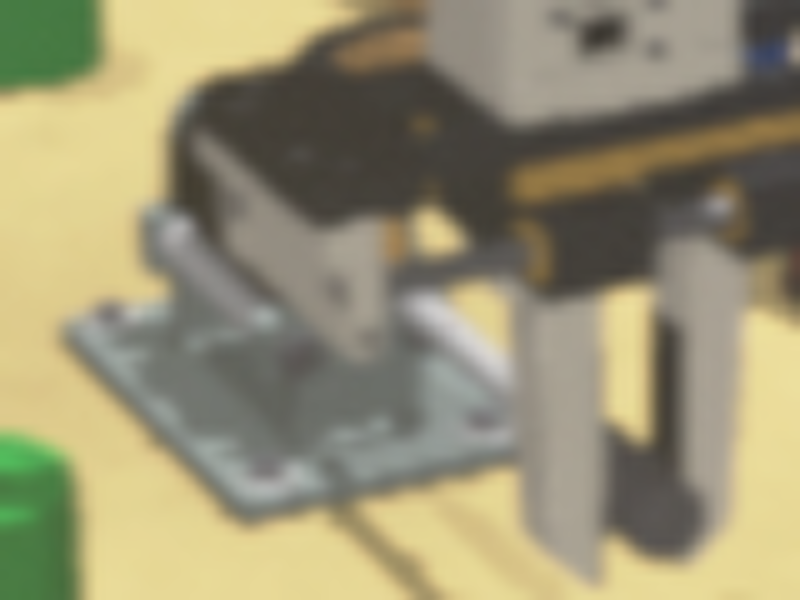

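View pics/top20z.png

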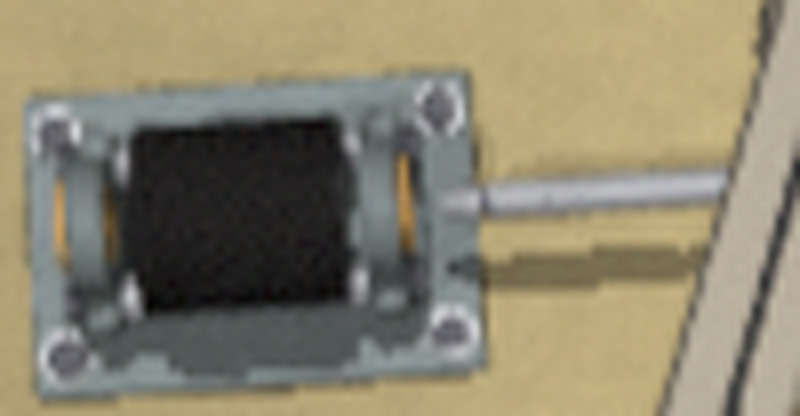

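```bash
python3 -m pendant '[{"delta_pos":[0.006,0.0005,0],"spin":0.004},{"delta_pos":[0.010,0.0005,0],"spin":0.004},{"delta_pos":[0.014,0.0005,0],"spin":0.004},{"delta_pos":[0.018,0.0005,0],"spin":0.004},{"delta_pos":[0.022,0.0005,0],"spin":0.004},{"delta_pos":[0.022,0.0005,0],"spin":0.004},{"delta_pos":[0.022,0.0005,0],"spin":0.004}]'
cat > p.py <<'E'
from h import *
s=st()
n=np.array([-.0837,.9965]);m=np.array([.9965,.0837]);o=np.array([.5075,.1003])
R=Ro.from_rotvec(s['orientation']).as_matrix();P=s['tool_pos']-0.019*R[:,2]
print('P',P.round(4),((P[:2]-o)@n).round(4),((P[:2]-o)@m).round(4),np.degrees(np.arctan2(-R[0,0],R[1,0])),'xz',R[2,0],'tq',np.round(s['wrist_torque'],2))
E
python3 - <<'E'
from p import *
c=cam('side','side21.png'); cv2.imwrite('pics/side21z.png',cv2.resize(c['color'][220:280,255:335],None,fx=10,fy=10,interpolation=cv2.INTER_CUBIC)[:600,:800])
c=cam('top','top21.png'); cv2.imwrite('pics/top21z.png',cv2.resize(c['color'][228:280,244:344],None,fx=8,fy=8,interpolation=cv2.INTER_CUBIC)[:600,:800])
cam('wrist','wrist21.png')
E
```

```text
t: 21.3
tool_pos: [0.5222, -0.0719, 0.0432]
orientation: [-2.119, -2.314, 0.008]
force: [0.8, -0.2, -1.1]
opening: 0.0192
21.3 [ 0.5222 -0.0719  0.0432] [[-0.088, 0.996, -0.006], [0.996, 0.088, -0.001], [-0.001, -0.006, -1.0]] [ 0.8 -0.2 -1.1] 0.0192 [-0.232  0.1    1.855 -0.003  1.192 -0.319]
P [ 0.5223 -0.0719  0.0622] -0.1729 0.0003 5.022247116135297 xz -0.0005449183212538886 tq [-0.11  0.06  0.01]
```

View pics/top21z.png

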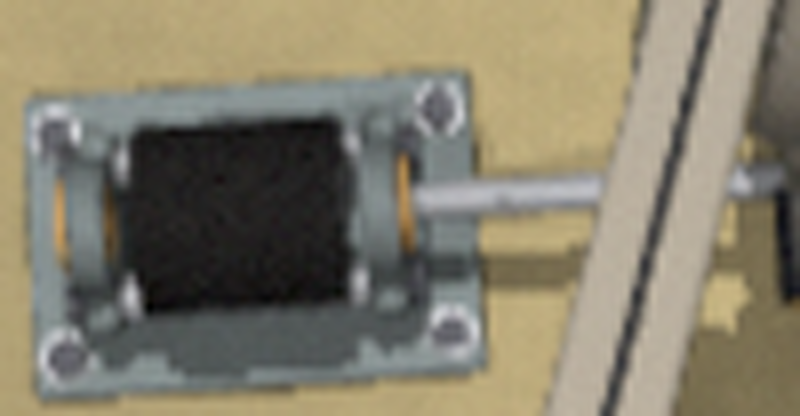

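View pics/wrist21.png

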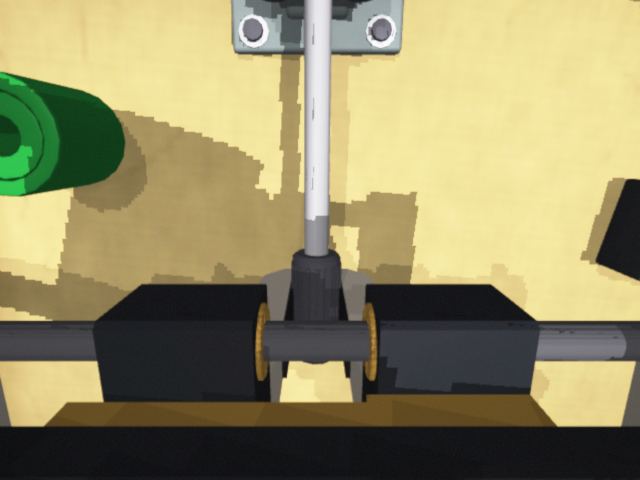

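```bash
python3 -m pendant '[{"delta_pos":[0.005,0,0],"spin":0},{"delta_pos":[0.010,0,0],"spin":0},{"delta_pos":[0.015,0,0],"spin":0},{"delta_pos":[0.02,0,0],"spin":0},{"delta_pos":[0.025,0,0],"spin":0},{"delta_pos":[0.03,0,0],"spin":0},{"delta_pos":[0.03,0,0],"spin":0}]'
python3 -c "import p"
```

```text
t: 22.15
tool_pos: [0.5195, -0.0415, 0.0431]
orientation: [-2.119, -2.314, 0.008]
force: [0.3, -0.1, -1.2]
opening: 0.0189
22.15 [ 0.5195 -0.0415  0.0431] [[-0.088, 0.996, -0.006], [0.996, 0.088, -0.001], [-0.0, -0.006, -1.0]] [ 0.3 -0.1 -1.2] 0.0189 [-0.177  0.085  1.871 -0.002  1.191 -0.264]
P [ 0.5196 -0.0415  0.0621] -0.1423 0.0002 5.039111897642094 xz -0.00036716597249924 tq [-0.17  0.05 -0.03]
```

```bash
python3 -m pendant '[{"delta_pos":[0.005,0,0],"spin":0},{"delta_pos":[0.010,0,0],"spin":0},{"delta_pos":[0.015,0,0],"spin":0},{"delta_pos":[0.02,0,0],"spin":0},{"delta_pos":[0.025,0,0],"spin":0},{"delta_pos":[0.03,0,0],"spin":0},{"delta_pos":[0.03,0,0],"spin":0}]'
python3 - <<'E'
from p import *
c=cam('top','top22.png'); cv2.imwrite('pics/top22z.png',cv2.resize(c['color'][228:280,244:344],None,fx=8,fy=8,interpolation=cv2.INTER_CUBIC)[:600,:800])
cam('wrist','wrist22.png')
E
```

```text
t: 22.85
tool_pos: [0.5167, -0.011, 0.043]
orientation: [-2.118, -2.314, 0.008]
force: [-0.6, -0.8, -1.0]
opening: 0.0192
22.85 [ 0.5167 -0.011   0.043 ] [[-0.088, 0.996, -0.006], [0.996, 0.088, -0.001], [-0.0, -0.006, -1.0]] [-0.6 -0.8 -1. ] 0.0192 [-0.119  0.074  1.883 -0.002  1.191 -0.207]
P [ 0.5169 -0.011   0.062 ] -0.1117 0.0 5.074428776326754 xz -0.00019283319963951965 tq [-0.1   0.04  0.01]
```

View pics/wrist22.png

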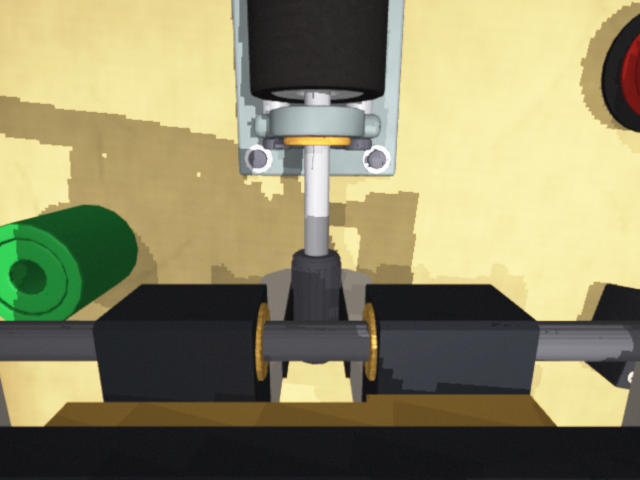

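```bash
python3 -m pendant '[{"delta_pos":[0.004,0,0],"spin":0},{"delta_pos":[0.008,0,0],"spin":0},{"delta_pos":[0.012,0,0],"spin":0},{"delta_pos":[0.016,0,0],"spin":0},{"delta_pos":[0.02,0,0],"spin":0},{"delta_pos":[0.02,0,0],"spin":0}]'
python3 - <<'E'
from p import *
c=cam('top','top23.png'); cv2.imwrite('pics/top23z.png',cv2.resize(c['color'][228:280,234:334],None,fx=8,fy=8,interpolation=cv2.INTER_CUBIC)[:600,:800])
E
```

```text
t: 23.55
tool_pos: [0.515, 0.0089, 0.0431]
orientation: [-2.118, -2.315, 0.008]
force: [-0.1, 0.2, -0.5]
opening: 0.0188
23.55 [0.515  0.0089 0.0431] [[-0.089, 0.996, -0.006], [0.996, 0.089, -0.001], [-0.0, -0.006, -1.0]] [-0.1  0.2 -0.5] 0.0188 [-0.081  0.07   1.888 -0.002  1.19  -0.17 ]
P [0.5152 0.009  0.0621] -0.0917 -0.0 5.093503902267077 xz -0.0003299794663013688 tq [-0.13  0.1  -0.01]
```

View pics/top23z.png

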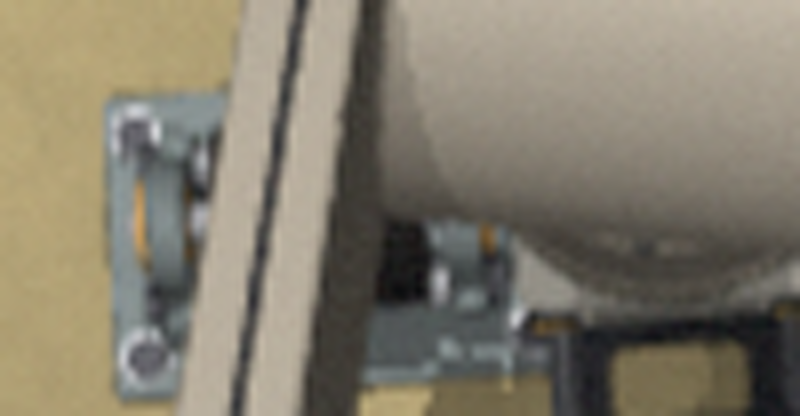

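```bash
python3 -m pendant '[{"delta_pos":[0.004,0,0],"spin":0},{"delta_pos":[0.008,0,0],"spin":0},{"delta_pos":[0.012,0,0],"spin":0},{"delta_pos":[0.016,0,0],"spin":0},{"delta_pos":[0.018,0,0],"spin":0},{"delta_pos":[0.018,0,0],"spin":0}]'
python3 - <<'E'
from p import *
c=cam('top','top24.png'); cv2.imwrite('pics/top24z.png',cv2.resize(c['color'][228:280,224:324],None,fx=8,fy=8,interpolation=cv2.INTER_CUBIC)[:600,:800])
marks('top',c,['axle_tip','bushing_left'],1)
cam('wrist','wrist24.png')
c=cam('side','side24.png');cv2.imwrite('pics/side24z.png',cv2.resize(c['color'][200:280,235:335],None,fx=7,fy=7,interpolation=cv2.INTER_CUBIC)[:600,:800])
E
```

```text
t: 24.2
tool_pos: [0.5134, 0.0269, 0.0431]
orientation: [-2.117, -2.316, 0.008]
force: [-0.1, -0.2, -0.5]
opening: 0.0189
24.2 [0.5134 0.0269 0.0431] [[-0.089, 0.996, -0.006], [0.996, 0.089, -0.001], [-0.0, -0.006, -1.0]] [-0.1 -0.2 -0.5] 0.0189 [-4.600e-02  6.700e-02  1.891e+00 -1.000e-03  1.190e+00 -1.350e-01]
P [0.5135 0.027  0.0621] -0.0736 -0.0001 5.119288129582292 xz -0.0004635218610732168 tq [-0.15  0.03 -0.05]
top axle_tip 0.54 [0.5008 0.1733 0.0604] [238. 257.]
```

View pics/top24z.png

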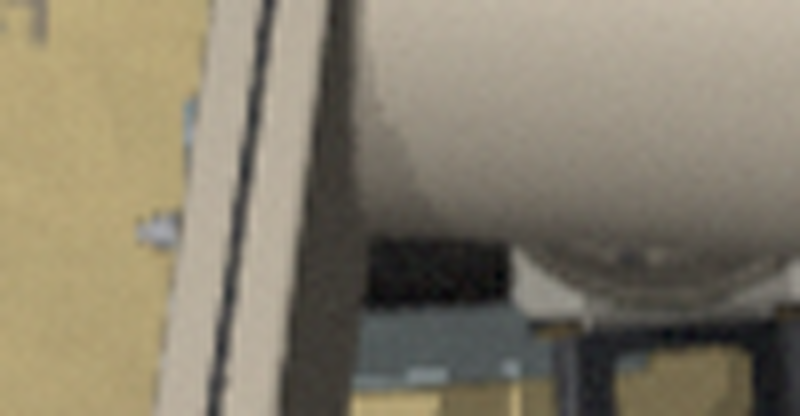

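View pics/wrist24.png

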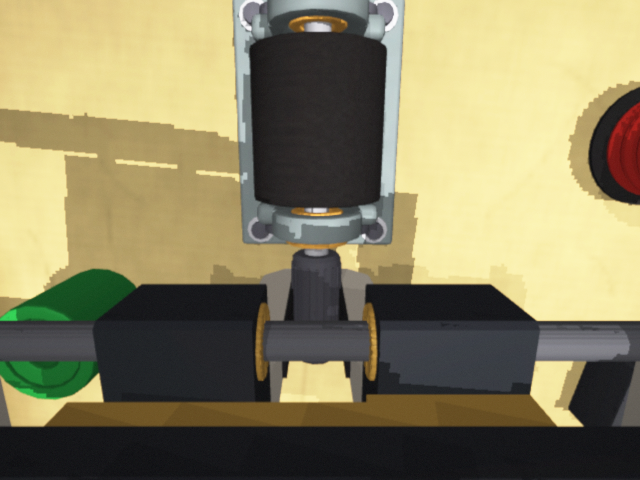

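View pics/side24z.png

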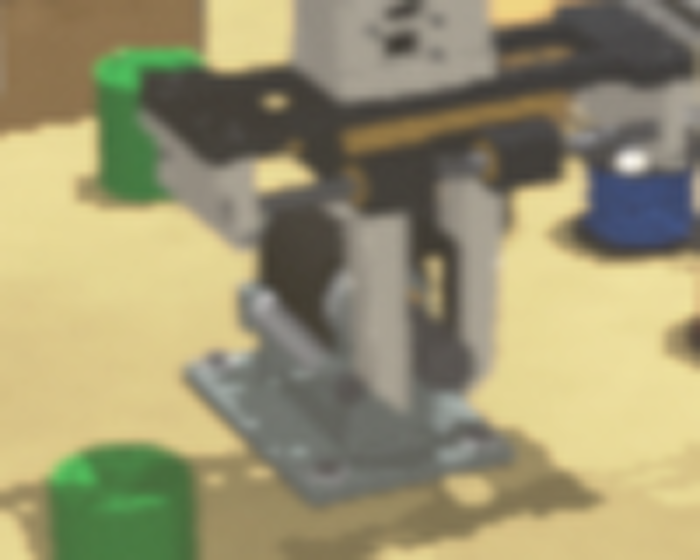

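```bash
python3 - <<'E'
from p import *
c=cam('top')
X=ray(c,(224+138.5/8-.5,228+232.5/8-.5),.062);print(X,(X[:2]-o)@n)
c=cam('wrist')
for uv,z in (((317,250),.072),((317,247),.0755)): 
    X=ray(c,uv,z);print((X[:2]-o)@n)
E
```

```text
24.45 [0.5135 0.0265 0.0431] [[-0.089, 0.996, -0.006], [0.996, 0.089, -0.001], [-0.001, -0.006, -1.0]] [-0.3  0.5 -0.9] 0.0192 [-4.700e-02  6.700e-02  1.891e+00 -1.000e-03  1.190e+00 -1.350e-01]
P [0.5136 0.0265 0.0621] -0.074 -0.0001 5.086172043749625 xz -0.0005326301718267239 tq [-0.17  0.02  0.01]
[0.50206655 0.16672371 0.062     ] 0.0666460031655815
-0.048744835275600605
-0.04658146576858768
```

```bash
python3 -c "
from h import *
robot.close_job(); st()"
```

```text
the job is handed in; nothing more can be done
the job is handed in; nothing more can be done
```

The roller is lying on the two tie bars, released, and the axle runs through the right bushing, the roller and the left bushing. I handed the job in at about 24.5 s of the 62 s, with the arm still gripping the axle.

**Roller:** I gripped the black roller near its top. My first attempt to tip it, by dragging it on the bench, did not turn it. I then tipped it in the grip over the top of the left lug, lowered it onto the bars and let go. The pictures showed it seated level between the lugs.

**Axle:** My first grasp missed because I lifted before the fingers had closed; the axle stayed in its rest. The second grasp held. It went in from the right with forces staying at or below about 1.5 N.

**Last checks:**
- **Tip:** about 20.6 mm beyond the outer face of the left bushing in the top camera, against the 13 mm needed. I judged groove clearance from this figure, as I could not make out the groove itself.
- **Grip:** the shoulder is about 3–4 mm short of the right bushing. The robot pose puts it at about 5 mm, which agrees to within the cameras' accuracy.
- **Alignment:** by the robot pose, the axle was within about 0.1 mm of the measured axle line sideways and 0.3° in yaw.
- **Finger opening:** it read 19 mm on the 20 mm grip, slightly under, but the hold did not slip.
- **Bystanders:** I did not touch the spools, contactor, tape roll or green look-alikes. I made no separate position check of them at the end.

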